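# Sort out the swapped espresso tools

### The arm

A 6-joint arm with a two-finger parallel gripper is mounted at the origin on the work surface. World frame = base frame: x ahead of the robot, y to its left, z up, the work surface at z = 0. Lengths are in m, angles in rad, forces in N, time in s.
With the tool pointing down it reaches from about 0.375 to 0.9 m from the base axis. Payload 3.1 kg.
Tool frame: the origin (TCP) lies on the centre line of the jaws, within the pads' length; the fingertips stand manip.finger_overhang ahead of it and the grasp point (between the pads) lies 11 mm behind it (manip.finger_overhang is the distance from the TCP to the fingertips, in m); y points along the fingers, z is the direction in which the jaws open and shut, and the axes are right-handed (so a half turn about y gives the same grasp; the last joint's range is limited). The gripper opens to 85 mm and grips with 20 to 120 N. Pads are 22 mm wide; open, the fingers measure 114 mm over their backs; the gripper's body (76 mm by 85 mm) begins 54 mm behind the grasp point. The pads swing forward as they close: fully open they stand 13 mm farther back than shut.
Start: joints at [1.02, 0.527, 1.433, -0, 1.181, -0.178], TCP at [0.228, 0.582, 0.239] pointing down, gripper open.
Joint ranges: [-3.08, 3.08], [-0.75, 2.2], [0.22, 2.44], [-1.43, 4.57], [0, 2.65], [-2.85, 2.85]. Speed limits (rad/s): [2.79, 2.79, 3.14, 3.14, 3.14, 3.14].

### API

Orientations are given as a unit quaternion [x, y, z, w].
In Python, from station import manip gives the robot as it stands.
- The arm moves only by the tool send_rows, never from a script. Its argument "plan" is a list of rows, each an object with "linear": the shift along the tool's x, y, z in units of 30 mm (1.0 is 30 mm), a list of three; "roll": the turn about the tool's y in units of 6 degrees (1.0 is 6 degrees). In form: [{"linear": [tx, ty, tz], "roll": roll}, ...]. A call has exactly 5 rows; each row shifts and turns the commanded pose from where the row before left it, along the tool's axes as they then stand; what a row does not reach is not made up. A row lasts 1/8 s, in which the tool goes at most 62.5 mm and 10.7 degrees, less where a joint would pass 70% of its speed; a pose out of reach is approached as far as the arm can. A call is refused whole if a number of a shift passes 1 or a number of a turn 1, either way. A call with a gripper value outside its range is refused whole. "claw" is the finger opening in mm, from 0 to 85.4, set as the call begins (left out, the last holds). The fingers move at their own pace and stop on an object; "force" is the grip in N (left out, the last holds). Time passes only in rows, so rows that do not move let the fingers close, or fill a call up. It gives the time, the measured TCP pose, the force and the opening at its end, in the units of the state.
- manip.sense(): the state, without advancing time (a new reading comes with each control period).
- manip.snapshot(name): name is "scene" or "top" or "wrist"; returns the picture (384x512x3 uint8, blue, green, red); there is no depth.
- manip.get_calibration(name): a dict with "fovy" (degrees; the focal length in pixels is half the picture's height over the tangent of half this angle, whatever the lens; pixels are square), "cx", "cy" (the principal point, pixels), "cam_to_world" (4x4, takes a point from camera to world coordinates); the wrist camera has in their place "tool_from_camera" (4x4, takes a point from camera to tool coordinates, whose origin is the TCP and whose axes are the tool frame's). Camera axes: x right, y down, z forward; pixel columns grow to the right and rows downward; lengths in m; the calibration is good to about 2 mm. A picture is of the moment at which its call begins: read the wrist's pose just before it. get_calibration takes no time and is no camera call.
- manip.sign_off(): hands the job in, once; it reports no verdict.
Trained networks look in the newest picture that a camera, given by its name, has taken for a name from the list of things; names that differ only in an ending like _2 or _b are one class to them, and where a whole thing is asked for, a point or a joint stands for the part that bears it (a point fixed in the world has none). Each returns a list of dicts, best first, with "p" (0 to 1); they miss things now and then, are a little off and sometimes report something else, mostly with a low value. They report only what shows in the picture. A call takes as long as a camera call. They do not tell look-alikes from the thing itself.
- manip.look_for(camera, query): "extent" ([left, top, right, bottom] in pixels, round what is visible of it).
The state is a dict: "t": time; "q": joint angles; "qd": joint speeds; "tau": joint torques, N m; "tcp_pos": TCP position; "tool_rot": TCP orientation; "force": force on the tool from outside, world axes, zero at the start; "ft_torque": the same for the moment, N m; "finger_gap": opening from 0.0 (shut) to 1.0 (fully open).
Only numpy, scipy, OpenCV 4.12 (cv2) and the standard library are available. Lean on these libraries where they do the work, as an engineer would, in place of code of your own. Each camera call takes 0.05 s, during which the arm holds its last target.

### The job

The tamper, the cup, the dosing tube and the leveller have each been left on another one's place: stand each upright in the middle of its own place, the tamper on the black rubber mat, the cup on the saucer, the dosing tube on the cork coaster and the leveller on the dark wooden board. Park whatever has to wait on the empty steel drip grid, never on the bare white counter, and leave the grid empty again at the end. Tip none of them over, and leave the milk jug standing where it is.

Things in the scene. Friction and masses are not known exactly. Their poses are not given: they have to be found in the camera images.
- tamper_mid (a point): Coffee tamper on its base, loose, 0.4 kg, 92 mm tall: steel disc, diameter 58, height 22 mm; thin steel neck; dark wooden knob from 34 to 92 mm above the underside, 31 mm across at 45 mm, 33 mm across from 70 to 86 mm (grip it at about 70). Origin on its axis, half-way up; z up. Round: yaw means nothing. Belongs on the rubber mat.
- cup_mid (a point): White ceramic espresso cup without handle, loose, about 0.13 kg, standing open end up, 58 mm tall; outside diameter 42 mm at the foot, 58 mm at 18 mm and 62 mm at the rim; wall 4 mm. Origin on its axis, half-way up; z up. Round: yaw means nothing. Belongs on the saucer.
- tube_mid (a point): Clear acrylic dosing tube, loose, about 0.1 kg, standing upright, 85 mm tall: tube of outside diameter 42 mm on an aluminium foot of diameter 50 mm and height 12 mm, open at the top. Origin on its axis, half-way up; z up. Round: yaw means nothing. Belongs on the cork coaster.
- leveller_mid (a point): Coffee leveller, a flat puck, loose, about 0.3 kg, 40 mm tall: steel lower part of diameter 58 mm and height 16 mm, aluminium upper part of diameter 62 mm and height 24 mm with a small black spot on top. Origin on its axis, half-way up; z up. Round: yaw means nothing. Belongs on the dark wooden board.
- mat_top (a point): Square black rubber tamping mat, 100 x 100 mm, 8 mm thick, fixed to the counter. Origin at the centre of its top face, z up. The tamper's place.
- saucer_top (a point): Round grey stoneware saucer with a flat top and a thin white ring, diameter 116 mm, 8 mm thick, fixed to the counter. Origin at the centre of its top face, z up. The cup's place.
- coaster_top (a point): Round cork coaster, diameter 94 mm, 8 mm thick, fixed to the counter. Origin at the centre of its top face, z up. The dosing tube's place.
- board_top (a point): Oblong dark wooden board, 80 mm (its x) by 130 mm (its y), 8 mm thick, fixed to the counter. Origin at the centre of its top face, z up. The leveller's place.
- grid_top (a point): Square steel drip grid with dark slots, 120 x 120 mm, 8 mm thick, fixed to the counter. Origin at the centre of its top face, z up. Empty at the start: the stop-over. At the start tamper and cup stand on coaster and board, tube and leveller on mat and saucer, either way round, within 12 mm of the middle.
- jug_mid (a point): Steel milk jug, loose bystander, 92 mm tall, 76 mm diameter with a handle reaching 66 mm out from the axis on its own +x side. Origin on its axis, half-way up. It must stay where it is.
Mind the look-alikes: they are no part of the job. Leave any turquoise look-alike of the part that bears saucer_top alone.

How it is judged:
By the outcome, as a careful person would: the job done as asked, in the order asked, and still so for the second after the job is handed in, with the robot touching nothing.
It also fails if it takes over 120 s, if anything falls off the work surface, if the arm or the gripper's body presses on something with over 40 N, if the wrist force passes 120 N, or if a joint passes its speed limit or range.

## Working session

There is one attempt and no reset: what is moved stays moved. The work goes in short steps, Python scripts to look and compute and a tool call to move; the robot and the scene stay as the last step left them, time stands still between calls to the robot, and variables do not carry over. Pictures are saved under pics/ and viewed, and the job is handed in when it is done.

Besides the shell and the picture viewer there is one more tool, called after ">>>" by a JSON object that holds its "api" and its "payload", one argument or row to a line. send_rows: Moves the arm, as the interface text tells. Its arguments: {"type":"object","properties":{"plan":{"type":"array"},"claw":{"type":"number"},"force":{"type":"number"}},"required":["plan"]}

```bash
ls; mkdir -p pics; python3 - <<'E'
from station import manip
import cv2
print(manip.sense()); print(manip.finger_overhang)
for n in("scene","top","wrist"):
    im=manip.snapshot(n); cv2.imwrite(f"pics/{n}0.png",im); print(n,manip.get_calibration(n))
E
```

```text
pics
{'t': 0.0, 'q': array([ 1.01951914e+00,  5.28449595e-01,  1.43391211e+00, -1.02202173e-05,
        1.18140266e+00, -1.78471298e-01]), 'qd': array([-0.00094979, -0.0009239 ,  0.00083627, -0.00255715, -0.00035746,
       -0.00154953]), 'tau': array([-4.40815038e-04, -4.42350376e+01, -1.78019732e+01, -2.83619374e-04,
        8.39089626e-03, -1.10976777e-05]), 'tcp_pos': array([0.227227  , 0.58147418, 0.23834067]), 'tool_rot': array([ 0.69557603, -0.13131425,  0.13077253, -0.69413911]), 'force': array([0.38549573, 0.02012781, 0.46413498]), 'ft_torque': array([-0.00510104,  0.01331754, -0.03019473]), 'finger_gap': 1.0020966560058093}
0.008
scene {'fovy': 49.893928961592685, 'cx': 254.69794048229548, 'cy': 195.18746790286568, 'cam_to_world': array([[-0.51297755,  0.49778643, -0.69933019,  1.20954027],
       [ 0.85840037,  0.29907341, -0.41677799,  0.38362643],
       [ 0.00168464, -0.81410304, -0.580718  ,  0.60768705],
       [ 0.        ,  0.        ,  0.        ,  1.        ]])}
top {'fovy': 47.88423411214891, 'cx': 254.74438036078433, 'cy': 193.8239440881659, 'cam_to_world': array([[-1.36797276e-02, -9.88500150e-01,  1.50599865e-01,
         3.79351516e-01],
       [-9.99903457e-01,  1.38907943e-02,  3.49570863e-04,
         5.91581305e-03],
       [-2.43750259e-03, -1.50580543e-01, -9.88594739e-01,
         1.23112468e+00],
       [ 0.00000000e+00,  0.00000000e+00,  0.00000000e+00,
         1.00000000e+00]])}
wrist {'fovy': 58.67241627656244, 'cx': 254.29770883307117, 'cy': 192.65461701953114, 'tool_from_camera': array([[ 7.17420063e-04,  9.57751588e-01,  2.87595866e-01,
        -7.29514945e-02],
       [ 9.80013333e-04, -2.87596475e-01,  9.57751172e-01,
        -1.36107868e-01],
       [ 9.99999262e-01, -4.05262123e-04, -1.14493681e-03,
        -1.67380969e-04],
       [ 0.00000000e+00,  0.00000000e+00,  0.00000000e+00,
         1.00000000e+00]])}
```

View pics/top0.png

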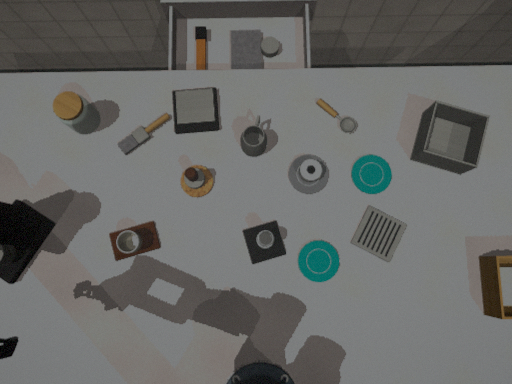

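View pics/scene0.png

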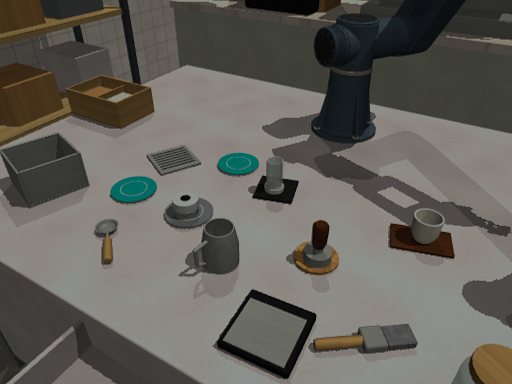

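View pics/wrist0.png

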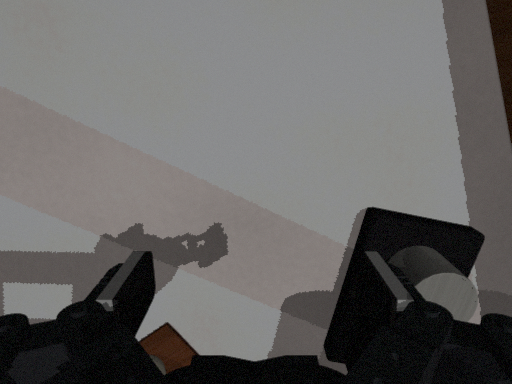

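```bash
python3 - <<'E'
from station import manip
for n in ("tamper_mid","cup_mid","tube_mid","leveller_mid","mat_top","saucer_top","coaster_top","board_top","grid_top","jug_mid"):
    for c in("top","scene"):
        print(n,c,[(round(d['p'],2),[round(x) for x in d['extent']]) for d in manip.look_for(c,n)][:4])
E
```

```text
tamper_mid top [(0.86, [183, 166, 205, 187])]
tamper_mid scene [(0.69, [303, 221, 331, 270])]
cup_mid top [(0.8, [118, 231, 141, 253])]
cup_mid scene [(0.92, [411, 208, 446, 244])]
tube_mid top [(0.51, [257, 229, 274, 246])]
tube_mid scene [(0.77, [264, 159, 287, 193]), (0.66, [300, 219, 333, 270])]
leveller_mid top [(0.98, [298, 161, 321, 183]), (0.4, [288, 154, 326, 192])]
leveller_mid scene [(0.7, [172, 192, 198, 222])]
mat_top top [(0.56, [243, 220, 289, 261])]
mat_top scene [(0.88, [250, 176, 298, 207])]
saucer_top top [(0.86, [285, 157, 328, 192]), (0.77, [353, 155, 394, 198]), (0.75, [297, 238, 341, 282])]
saucer_top scene [(0.91, [218, 152, 260, 178]), (0.65, [166, 201, 212, 226]), (0.61, [114, 178, 156, 204]), (0.58, [293, 240, 339, 278])]
coaster_top top [(0.6, [181, 163, 214, 195]), (0.38, [298, 158, 319, 182])]
coaster_top scene [(0.98, [294, 245, 340, 274])]
board_top top [(0.79, [111, 222, 160, 259])]
board_top scene [(0.76, [389, 224, 453, 255]), (0.55, [294, 243, 338, 276])]
grid_top top [(0.91, [347, 205, 407, 259]), (0.51, [183, 165, 206, 189])]
grid_top scene [(0.56, [152, 148, 200, 177])]
jug_mid top [(0.56, [240, 114, 267, 159])]
jug_mid scene [(0.87, [194, 218, 238, 276])]
```

```bash
cat > h.py <<'E'
from station import manip
import numpy as np, cv2
from scipy.spatial.transform import Rotation as R
def cal(n):
    c=manip.get_calibration(n); f=192/np.tan(np.radians(c['fovy']/2)); return c,f
def ray(n,uv,z,st=None):
    c,f=cal(n)
    if n=='wrist':
        T=np.eye(4); T[:3,:3]=R.from_quat(st['tool_rot']).as_matrix(); T[:3,3]=st['tcp_pos']; M=T@c['tool_from_camera']
    else: M=c['cam_to_world']
    uv=np.atleast_2d(uv).astype(float)
    d=np.c_[(uv[:,0]-c['cx'])/f,(uv[:,1]-c['cy'])/f,np.ones(len(uv))]@M[:3,:3].T
    o=M[:3,3]
    return o+d*((z-o[2])/d[:,2])[:,None]
def proj(n,P,st=None):
    c,f=cal(n)
    if n=='wrist':
        T=np.eye(4); T[:3,:3]=R.from_quat(st['tool_rot']).as_matrix(); T[:3,3]=st['tcp_pos']; M=T@c['tool_from_camera']
    else: M=c['cam_to_world']
    p=(np.atleast_2d(P)-M[:3,3])@M[:3,:3]
    return np.c_[p[:,0]/p[:,2]*f+c['cx'],p[:,1]/p[:,2]*f+c['cy']]
def ring(c,r,z,n=60):
    a=np.linspace(0,2*np.pi,n); return np.c_[c[0]+r*np.cos(a),c[1]+r*np.sin(a),np.full(n,z)]
def square(c,w,h,yaw,z):
    k=np.array([[-1,-1],[1,-1],[1,1],[-1,1]])*[w/2,h/2]; cs,s=np.cos(yaw),np.sin(yaw)
    k=k@np.array([[cs,s],[-s,cs]]); return np.c_[k+np.array(c)[:2],np.full(4,z)]
def go(target,yawdeg=0,st=None):
    "units needed, in current tool axes"
    st=st or manip.sense(); Rm=R.from_quat(st['tool_rot']).as_matrix()
    d=Rm.T@(np.array(target)-st['tcp_pos'])/0.03
    return d.round(2)
E
python3 - <<'E'
from h import *
print(R.from_quat(manip.sense()['tool_rot']).as_matrix().round(3))
B={"tamper":([183,166,205,187],.09),"cup":([118,231,141,253],.066),"tube":([257,229,274,246],.093),"lev":([298,161,321,183],.048),"coaster":([181,163,214,195],.008),"board":([111,222,160,259],.008),"mat":([243,220,287,263],.008),"saucer":([288,154,329,193],.008),"grid":([351,206,407,261],.008),"jug":([240,126,267,157],.05)}
for k,(b,z) in B.items(): print(k,ray('top',[(b[0]+b[2])/2,(b[1]+b[3])/2],z).round(3))
im=cv2.imread('pics/top0.png'); c=im[140:275,100:420]; cv2.imwrite('pics/top0c1.png',cv2.resize(c[:,:170],None,fx=4.5,fy=4.3,interpolation=cv2.INTER_CUBIC));cv2.imwrite('pics/top0c2.png',cv2.resize(c[:,140:],None,fx=4.3,fy=4.3,interpolation=cv2.INTER_CUBIC))
E
```

```text
[[ 0.931  0.     0.364]
 [-0.364  0.     0.931]
 [ 0.    -1.     0.   ]]
tamper [[0.603 0.169 0.09 ]]
cup [[0.431 0.344 0.066]]
tube [[ 0.437 -0.02   0.093]]
lev [[ 0.619 -0.147  0.048]]
coaster [[0.611 0.17  0.008]]
board [[0.437 0.344 0.008]]
mat [[ 0.43  -0.021  0.008]]
saucer [[ 0.623 -0.149  0.008]]
grid [[ 0.448 -0.342  0.008]]
jug [[0.708 0.008 0.05 ]]
```

View pics/top0c1.png

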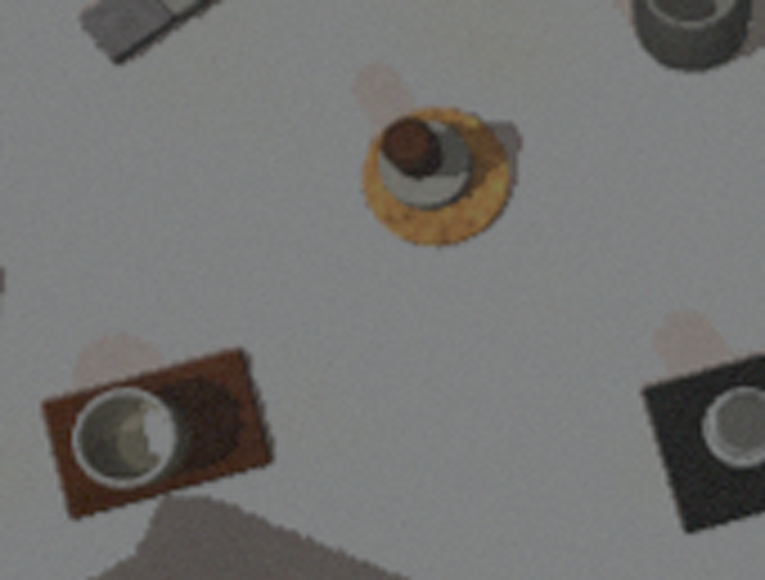

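View pics/top0c2.png

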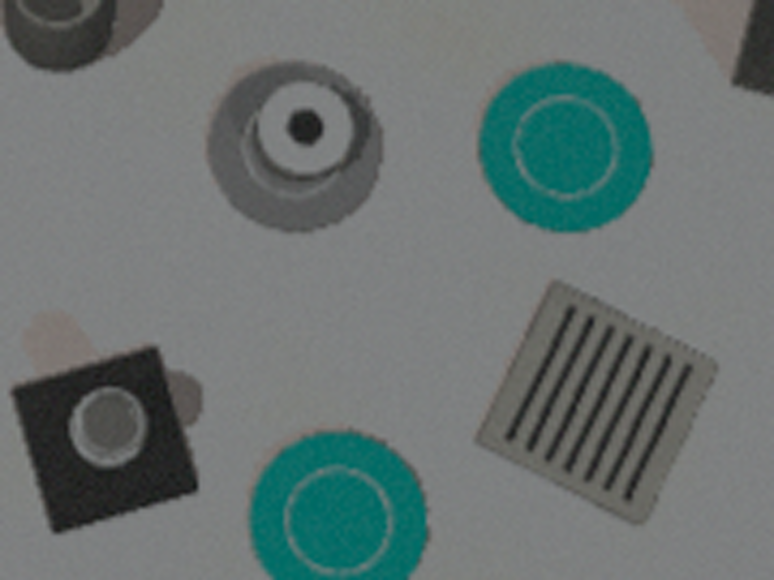

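```bash
cat > fit.py <<'E'
from h import *
from scipy.optimize import least_squares
def poly_mask(pts):
    S=8; m=np.zeros((384*2,512*2),np.uint8); return m
def hullc(pts): 
    h=cv2.convexHull(pts.astype(np.float32)); M=cv2.moments(h); a=M['m00']; c=np.array([M['m10'],M['m01']])/a
    return c,a,h
def fit(cam,mask,roi,kind,g,st=None,zs=(0,.008)):
    x0,y0,x1,y1=[int(v) for v in roi]; m=np.zeros_like(mask); m[y0:y1,x0:x1]=mask[y0:y1,x0:x1]
    n,l,s,_=cv2.connectedComponentsWithStats(m); k=1+np.argmax(s[1:,4]); m=(l==k).astype(np.uint8)
    ys,xs=np.nonzero(m)
    # pixel corners
    P=np.concatenate([np.c_[xs+a,ys+b] for a in(-.5,.5) for b in(-.5,.5)])
    c,a,h=hullc(P)
    def model(p):
        if kind[0]=='c': q=[ring(p,kind[1]/2,z) for z in zs]
        else: q=[square(p[:2],kind[1],kind[2],p[2],z) for z in zs]
        return hullc(proj(cam,np.concatenate(q),st))
    p=np.array(g,float)
    for _ in range(8):
        cm,am,hm=model(p)
        zz=np.mean(zs); p[:2]+=(ray(cam,[c],zz,st)-ray(cam,[cm],zz,st))[0,:2]
        if kind[0]=='s':
            best=None
            for y in p[2]+np.radians(np.arange(-45,45,.5)):
                q=p.copy();q[2]=y;cc,aa,hh=model(q)
                s=np.mean([-abs(cv2.pointPolygonTest(hh,(float(v[0]),float(v[1])),True)) for v in h[:,0]])
                if best is None or s>best[0]: best=(s,y)
            p[2]=best[1]
    return p,a/am,hm
E
python3 - <<'E'
from fit import *
im=cv2.imread('pics/top0.png'); hsv=cv2.cvtColor(im,cv2.COLOR_BGR2HSV); g=im.max(2)
sat=(hsv[...,1]>90).astype(np.uint8)
blk=(g<60).astype(np.uint8)
o=cv2.resize(im,None,fx=1,fy=1)
def mark(h): cv2.polylines(o,[np.round(h).astype(int)],True,(0,0,255),1)
print(im[150,200],im[200,330],im[185,303],im[160,298],g[250,260], im[228,395])
p,r,h=fit('top',sat,(175,155,222,202),('c',.094),(.61,.17));print('coaster',p.round(4),r);mark(h)
p,r,h=fit('top',sat,(105,215,165,265),('s',.08,.13),(.437,.344,0.2));print('board',p.round(4),r);mark(h)
p,r,h=fit('top',blk,(238,216,292,267),('s',.1,.1),(.43,-.02,0.2));print('mat',p.round(4),r);mark(h)
b=cv2.medianBlur(g,3)
sm=(b<125).astype(np.uint8)
p,r,h=fit('top',sm,(282,148,335,198),('c',.116),(.62,-.149));print('saucer',p.round(4),r);mark(h)
cv2.imwrite('pics/fit0.png',cv2.resize(o[140:275,100:420],None,fx=2.4,fy=2.4,interpolation=cv2.INTER_NEAREST))
E
```

```text
[126 129 127] [131 131 128] [90 91 89] [78 78 77] 38 [ 97 102 103]
coaster [0.607  0.1734] 0.9845525381746915
board [0.4381 0.3483 0.2611] 0.9697551956689036
mat [ 0.4289 -0.0181  0.2698] 1.0078160706229318
saucer [ 0.6235 -0.1486] 1.128452469727141
```

View pics/fit0.png

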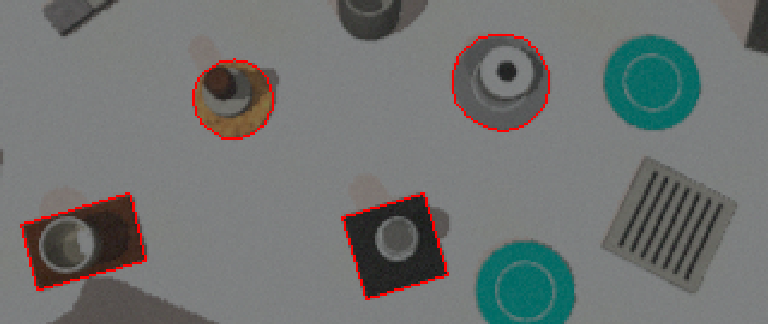

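```bash
python3 - <<'E'
from h import *
print(go([0.384,0.362,0.238]), go([0.434,0.345,0.238]))
E
```

```text
[ 7.53  0.04 -4.93] [ 9.29  0.04 -4.85]
```

>>> {"api": "send_rows", "payload": {
  "plan": [
    {"linear":[1,0,-0.7],"roll":0},
    {"linear":[1,0,-0.7],"roll":0},
    {"linear":[1,0,-0.7],"roll":0},
    {"linear":[1,0,-0.7],"roll":0},
    {"linear":[1,0,-0.7],"roll":0}
  ],
  "claw": 85
}}

```text
t: 1.78
tcp_pos: [0.3297, 0.4287, 0.2395]
tool_rot: [-0.695, 0.131, -0.131, 0.695]
force: [0.5, 0.8, -0.8]
finger_gap: 0.997
```

>>> {"api": "send_rows", "payload": {
  "plan": [
    {"linear":[0.8,0,-0.5],"roll":0},
    {"linear":[0.8,0,-0.5],"roll":0},
    {"linear":[0.8,0,-0.4],"roll":0},
    {"linear":[0,0,0],"roll":0},
    {"linear":[0,0,0],"roll":0}
  ]
}}

```text
t: 2.4
tcp_pos: [0.3805, 0.3646, 0.2394]
tool_rot: [-0.695, 0.131, -0.131, 0.695]
force: [-0.6, 0.2, -0.1]
finger_gap: 0.993
```

```bash
python3 - <<'E'
from h import *
s=manip.sense(); im=manip.snapshot('wrist'); cv2.imwrite('pics/w1.png',im); np.save('w1.npy',s,allow_pickle=True)
print(s['t'],s['tcp_pos'],s['qd'].round(3),R.from_quat(s['tool_rot']).as_matrix().round(3))
for n in('cup_mid','board_top'): print(n,manip.look_for('wrist',n))
E
```

```text
2.4 [0.38053063 0.36456711 0.23937004] [ 0.014  0.     0.001 -0.002  0.001 -0.003] [[ 0.931 -0.     0.365]
 [-0.365  0.     0.931]
 [-0.    -1.     0.   ]]
cup_mid [{'extent': [231.0, 185.2, 289.6, 253.7], 'p': 0.84}]
board_top [{'extent': [195.3, 147.7, 324.3, 268.7], 'p': 0.76}]
```

View pics/w1.png

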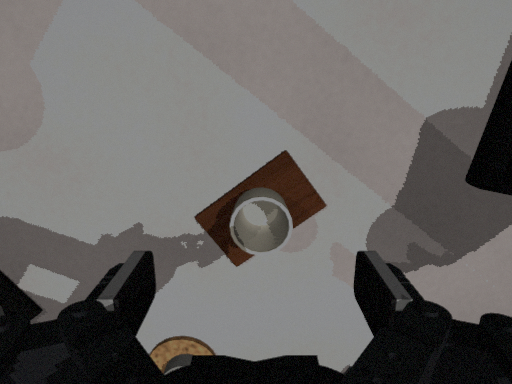

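```bash
python3 - <<'E'
from fit import *
s=np.load('w1.npy',allow_pickle=True).item(); im=cv2.imread('pics/w1.png'); hsv=cv2.cvtColor(im,cv2.COLOR_BGR2HSV)
print(proj('wrist',s['tcp_pos'],s))
sat=(hsv[...,1]>80).astype(np.uint8)
p,r,h=fit('wrist',sat,(185,140,340,280),('s',.08,.13),(.437,.344,0.26),s);print('board',p.round(4),r)
cup=ray('wrist',[262,225],.066,s)[0]; print(cup, ray('wrist',[262,224],.066,s))
o=im.copy(); cv2.polylines(o,[np.round(h).astype(int)],True,(0,0,255),1)
cv2.polylines(o,[np.round(proj('wrist',ring(cup,.031,.066),s)).astype(int)],True,(0,255,0),1)
cv2.polylines(o,[np.round(proj('wrist',ring(cup,.021,.008),s)).astype(int)],True,(255,255,0),1)
cv2.imwrite('pics/w1f.png',cv2.resize(o[130:280,170:350],None,fx=4,fy=4,interpolation=cv2.INTER_NEAREST))
E
```

```text
[[255.0896447  262.01442212]]
board [0.4384 0.3479 0.2687] 1.0010852117233553
[0.43221934 0.35182997 0.066     ] [[0.43124406 0.35220527 0.066     ]]
```

View pics/w1f.png

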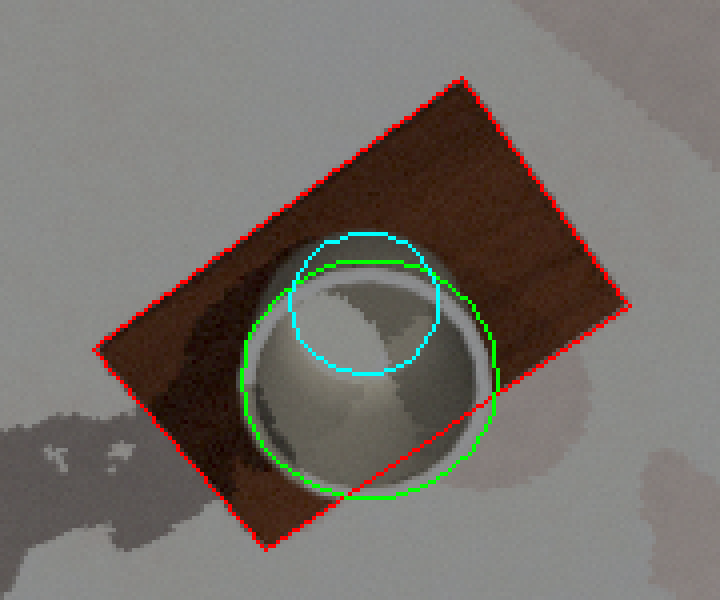

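```bash
python3 - <<'E'
from h import *
print(go([0.4327,0.3507,0.033]))
E
```

```text
[1.81 6.88 0.19]
```

>>> {"api": "send_rows", "payload": {
  "plan": [
    {"linear":[0.9,0.3,0.1],"roll":0},
    {"linear":[0.9,1,0.1],"roll":0},
    {"linear":[0,1,0],"roll":0},
    {"linear":[0,1,0],"roll":0},
    {"linear":[0,1,0],"roll":0}
  ]
}}

```text
t: 3.18
tcp_pos: [0.4346, 0.3501, 0.1087]
tool_rot: [-0.695, 0.131, -0.131, 0.695]
force: [-0.3, 0.1, -0.0]
finger_gap: 0.993
```

>>> {"api": "send_rows", "payload": {
  "plan": [
    {"linear":[0,1,0],"roll":0},
    {"linear":[0,1,0],"roll":0},
    {"linear":[0,0.6,0],"roll":0},
    {"linear":[0,0,0],"roll":0},
    {"linear":[0,0,0],"roll":0}
  ]
}}

```text
t: 3.8
tcp_pos: [0.4341, 0.3506, 0.0329]
tool_rot: [-0.695, 0.131, -0.131, 0.695]
force: [-1.1, -1.5, 0.2]
finger_gap: 0.991
```

>>> {"api": "send_rows", "payload": {
  "plan": [
    {"linear":[0,0,0],"roll":0},
    {"linear":[0,0,0],"roll":0},
    {"linear":[0,0,0],"roll":0},
    {"linear":[0,0,0],"roll":0},
    {"linear":[0,0,0],"roll":0}
  ],
  "claw": 50,
  "force": 25
}}

```text
t: 4.42
tcp_pos: [0.434, 0.3505, 0.0338]
tool_rot: [-0.694, 0.13, -0.132, 0.695]
force: [-0.3, -1.8, 6.3]
finger_gap: 0.718
```

```bash
python3 - <<'E'
from h import *
s=manip.sense();print(s['t'],s['tcp_pos'],s['finger_gap'],s['force'])
E
```

```text
4.425 [0.43400374 0.35052818 0.03378547] 0.7184170834354344 [-0.26284466 -1.78376973  6.28896212]
```

>>> {"api": "send_rows", "payload": {
  "plan": [
    {"linear":[0,-0.5,0],"roll":0},
    {"linear":[0,-1,0],"roll":0},
    {"linear":[0,-1,0],"roll":0},
    {"linear":[0,-1,0],"roll":0},
    {"linear":[0,-0.5,-0.4],"roll":0}
  ]
}}

```text
t: 5.05
tcp_pos: [0.4298, 0.3396, 0.1547]
tool_rot: [-0.694, 0.129, -0.132, 0.696]
force: [-0.6, -0.4, -2.2]
finger_gap: 0.722
```

>>> {"api": "send_rows", "payload": {
  "plan": [
    {"linear":[0.4,0,-1],"roll":0},
    {"linear":[0.4,0,-1],"roll":0},
    {"linear":[0.4,0,-1],"roll":0},
    {"linear":[0.4,0,-1],"roll":0},
    {"linear":[0.4,0,-1],"roll":0}
  ]
}}

```text
t: 5.68
tcp_pos: [0.4289, 0.1759, 0.1522]
tool_rot: [0.695, -0.132, 0.131, -0.695]
force: [-0.7, 0.6, -0.5]
finger_gap: 0.719
```

>>> {"api": "send_rows", "payload": {
  "plan": [
    {"linear":[0.4,0,-1],"roll":0},
    {"linear":[0.4,0,-1],"roll":0},
    {"linear":[0.4,0,-1],"roll":0},
    {"linear":[0.4,0,-1],"roll":0},
    {"linear":[0.4,0,-1],"roll":0}
  ]
}}

```text
t: 6.3
tcp_pos: [0.4301, 0.0148, 0.1523]
tool_rot: [0.695, -0.132, 0.131, -0.695]
force: [-0.6, 0.2, -0.9]
finger_gap: 0.723
```

>>> {"api": "send_rows", "payload": {
  "plan": [
    {"linear":[0.4,0,-1],"roll":0},
    {"linear":[0.4,0,-1],"roll":0},
    {"linear":[0.4,0,-1],"roll":0},
    {"linear":[0.4,0,-1],"roll":0},
    {"linear":[0.4,0,-1],"roll":0}
  ]
}}

```text
t: 6.92
tcp_pos: [0.4313, -0.1464, 0.1522]
tool_rot: [-0.695, 0.132, -0.131, 0.695]
force: [0.1, 0.5, -0.2]
finger_gap: 0.722
```

```bash
python3 - <<'E'
from h import *
s=manip.sense();print(s['t'],s['tcp_pos'],s['finger_gap'],s['q'])
im=manip.snapshot('wrist'); cv2.imwrite('pics/w2.png',im); np.save('w2.npy',s,allow_pickle=True)
print(go([.448,-.342,.0345]))
E
```

```text
6.925 [ 0.43129621 -0.14636958  0.15224273] 0.7219958381309562 [-5.73318099e-01  4.49651887e-01  1.93346752e+00 -1.06224313e-04
  7.59996746e-01 -1.77085084e+00]
[ 2.79  3.96 -5.75]
```

View pics/w2.png

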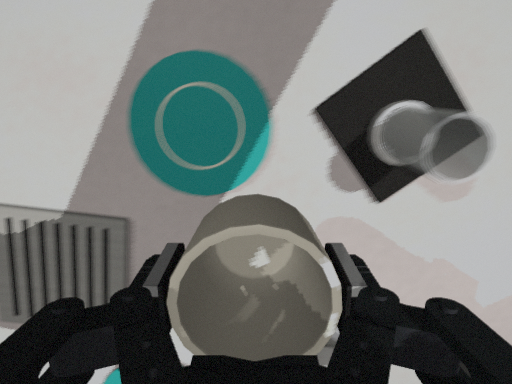

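>>> {"api": "send_rows", "payload": {
  "plan": [
    {"linear":[0.5,0,-1],"roll":0},
    {"linear":[0.5,0,-1],"roll":0},
    {"linear":[0.5,0,-1],"roll":0},
    {"linear":[0.5,0,-1],"roll":0},
    {"linear":[0.5,0,-1],"roll":0}
  ]
}}

```text
t: 7.6
tcp_pos: [0.4467, -0.313, 0.1521]
tool_rot: [-0.694, 0.132, -0.131, 0.695]
force: [1.6, -0.9, -1.3]
finger_gap: 0.721
```

>>> {"api": "send_rows", "payload": {
  "plan": [
    {"linear":[0.3,0.5,-0.7],"roll":0},
    {"linear":[0,1,0],"roll":0},
    {"linear":[0,1,0],"roll":0},
    {"linear":[0,0.8,0],"roll":0},
    {"linear":[0,0.3,0],"roll":0}
  ]
}}

```text
t: 8.22
tcp_pos: [0.447, -0.3342, 0.0428]
tool_rot: [-0.694, 0.132, -0.13, 0.696]
force: [0.5, -0.0, -1.2]
finger_gap: 0.723
```

```bash
python3 - <<'E'
from h import *
s=manip.sense();print(s['t'],s['tcp_pos'],s['finger_gap'],s['force'])
im=manip.snapshot('top'); cv2.imwrite('pics/t2.png',im[150:300,300:450].repeat(4,0).repeat(4,1))
print(go([.448,-.342,.0345]))
E
```

```text
8.225 [ 0.44704177 -0.33418199  0.04284305] 0.7227735512723519 [ 0.45279895 -0.02052631 -1.22510163]
[ 0.12  0.27 -0.23]
```

View pics/t2.png

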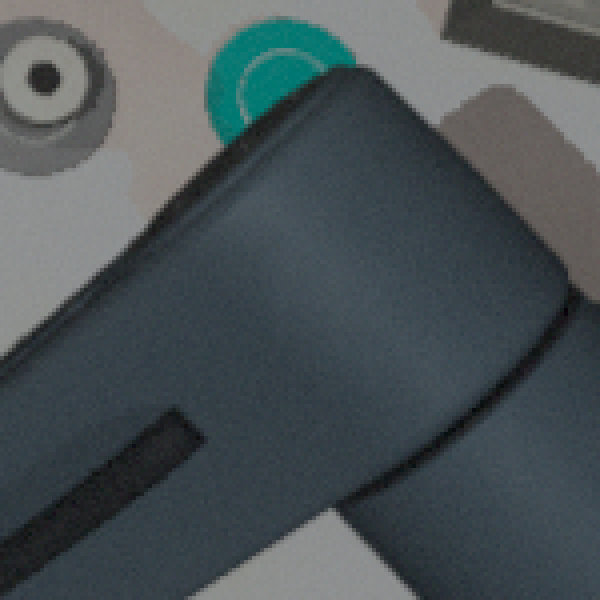

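>>> {"api": "send_rows", "payload": {
  "plan": [
    {"linear":[0.1,0,-0.2],"roll":0},
    {"linear":[0,0.15,0],"roll":0},
    {"linear":[0,0.1,0],"roll":0},
    {"linear":[0,0,0],"roll":0},
    {"linear":[0,0,0],"roll":0}
  ]
}}

```text
t: 8.9
tcp_pos: [0.4492, -0.3421, 0.037]
tool_rot: [0.695, -0.131, 0.131, -0.695]
force: [0.3, -0.5, -0.2]
finger_gap: 0.72
```

>>> {"api": "send_rows", "payload": {
  "plan": [
    {"linear":[0,0,0],"roll":0},
    {"linear":[0,0,0],"roll":0},
    {"linear":[0,0,0],"roll":0},
    {"linear":[0,0,0],"roll":0},
    {"linear":[0,-0.3,0],"roll":0}
  ],
  "claw": 85
}}

```text
t: 9.52
tcp_pos: [0.4488, -0.3417, 0.0456]
tool_rot: [-0.695, 0.131, -0.131, 0.695]
force: [0.8, 0.2, 0.1]
finger_gap: 0.992
```

```bash
python3 - <<'E'
from h import *
s=manip.sense();print(s['t'],s['tcp_pos'],s['finger_gap'],s['force'])
# view pose for leveller: 50mm along tool x behind it
Rm=R.from_quat(s['tool_rot']).as_matrix()
print(go(np.array([.621,-.148,.2])-Rm[:,0]*.06))
E
```

```text
9.525 [ 0.44883038 -0.34171797  0.04559581] 0.9924577270358345 [0.80448378 0.24207674 0.05574123]
[ 0.99 -5.15  8.11]
```

>>> {"api": "send_rows", "payload": {
  "plan": [
    {"linear":[0,-1,0],"roll":0},
    {"linear":[0,-1,0],"roll":0},
    {"linear":[0,-1,0.5],"roll":0},
    {"linear":[0.2,-1,1],"roll":0},
    {"linear":[0.2,-1,1],"roll":0}
  ]
}}

```text
t: 10.15
tcp_pos: [0.4879, -0.2761, 0.1975]
tool_rot: [0.695, -0.131, 0.132, -0.695]
force: [0.9, -0.4, -0.4]
finger_gap: 0.996
```

>>> {"api": "send_rows", "payload": {
  "plan": [
    {"linear":[0.2,0,1],"roll":0},
    {"linear":[0.2,0,1],"roll":0},
    {"linear":[0.2,0,1],"roll":0},
    {"linear":[0,0,1],"roll":0},
    {"linear":[0,0,1],"roll":0}
  ]
}}

```text
t: 10.78
tcp_pos: [0.5594, -0.1425, 0.1964]
tool_rot: [0.695, -0.131, 0.131, -0.695]
force: [-1.1, -0.1, 1.0]
finger_gap: 0.997
```

>>> {"api": "send_rows", "payload": {
  "plan": [
    {"linear":[0,0,0.6],"roll":0},
    {"linear":[0,0,0],"roll":0},
    {"linear":[0,0,0],"roll":0},
    {"linear":[0,0,0],"roll":0},
    {"linear":[0,0,0],"roll":0}
  ]
}}

```text
t: 11.4
tcp_pos: [0.5654, -0.1276, 0.1958]
tool_rot: [0.695, -0.132, 0.131, -0.695]
force: [0.6, 0.8, 0.7]
finger_gap: 0.995
```

```bash
python3 - <<'E'
from h import *
s=manip.sense();print(s['t'],s['tcp_pos'],s['finger_gap'],s['force'])
im=manip.snapshot('wrist'); cv2.imwrite('pics/w3.png',im); np.save('w3.npy',s,allow_pickle=True)
for n in('cup_mid','leveller_mid','saucer_top','grid_top'): print(n,manip.look_for('wrist',n))
E
```

```text
11.4 [ 0.56544671 -0.12755564  0.19578145] 0.9948411032030481 [0.56318845 0.7600435  0.65766129]
cup_mid [{'extent': [1.8, 111.6, 17.8, 169.1], 'p': 0.62}]
leveller_mid [{'extent': [221.5, 205.1, 287.7, 276.4], 'p': 0.66}]
saucer_top [{'extent': [196.7, 173.2, 312.1, 274.3], 'p': 0.87}, {'extent': [43.7, 229.7, 134.2, 309.5], 'p': 0.77}, {'extent': [63.9, 0.0, 191.6, 50.8], 'p': 0.65}]
grid_top [{'extent': [0.0, 72.1, 68.1, 202.2], 'p': 0.78}]
```

View pics/w3.png

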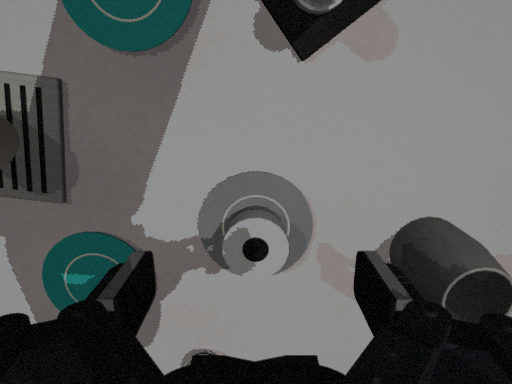

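```bash
python3 - <<'E'
from fit import *
s=np.load('w3.npy',allow_pickle=True).item(); im=cv2.imread('pics/w3.png'); g=im.max(2)
lev=ray('wrist',[255.7,248.5],.048,s)[0]; print('lev',lev)
sa=np.array([.6235,-.1486]);
sa2=ray('wrist',[255,222],.008,s)[0]; print(sa2)
o=cv2.resize(im[160:290,180:330],None,fx=4,fy=4,interpolation=cv2.INTER_CUBIC)
def d(P,c): 
    q=proj('wrist',P,s); q=(q+.5-[180,160])*4-.5; cv2.polylines(o,[np.round(q).astype(int)],True,c,1)
d(ring(lev,.031,.048),(0,255,0)); d(ring(sa,.058,.008),(0,0,255)); d(ring(sa2,.058,.008),(255,0,0))
cv2.imwrite('pics/w3f.png',o)
E
```

```text
lev [ 0.62666661 -0.15080789  0.048     ]
[ 0.61708163 -0.14769245  0.008     ]
```

View pics/w3f.png

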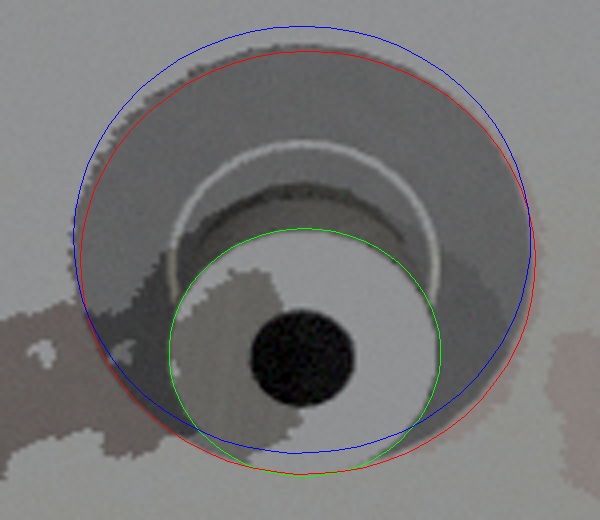

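```bash
python3 - <<'E'
from h import *
print(go([0.6266,-0.1508,0.024]))
E
```

```text
[2.18 5.72 0.  ]
```

>>> {"api": "send_rows", "payload": {
  "plan": [
    {"linear":[0.9,0.2,0],"roll":0},
    {"linear":[0.9,0.8,0],"roll":0},
    {"linear":[0.4,1,0],"roll":0},
    {"linear":[0,1,0],"roll":0},
    {"linear":[0,0.9,0],"roll":0}
  ]
}}

```text
t: 12.28
tcp_pos: [0.6271, -0.1508, 0.0775]
tool_rot: [-0.695, 0.131, -0.131, 0.695]
force: [0.2, 0.0, -0.8]
finger_gap: 0.997
```

>>> {"api": "send_rows", "payload": {
  "plan": [
    {"linear":[0,0.9,0],"roll":0},
    {"linear":[0,0.7,0],"roll":0},
    {"linear":[0,0.2,0],"roll":0},
    {"linear":[0,0,0],"roll":0},
    {"linear":[0,0,0],"roll":0}
  ]
}}

```text
t: 12.9
tcp_pos: [0.628, -0.1511, 0.0259]
tool_rot: [0.695, -0.13, 0.132, -0.695]
force: [0.4, 0.4, -0.6]
finger_gap: 0.995
```

>>> {"api": "send_rows", "payload": {
  "plan": [
    {"linear":[0,0,0],"roll":0},
    {"linear":[0,0,0],"roll":0},
    {"linear":[0,0,0],"roll":0},
    {"linear":[0,0,0],"roll":0},
    {"linear":[0,0,0],"roll":0}
  ],
  "claw": 50,
  "force": 40
}}

```text
t: 13.52
tcp_pos: [0.6277, -0.1512, 0.026]
tool_rot: [0.695, -0.13, 0.132, -0.695]
force: [-0.9, 0.4, 6.3]
finger_gap: 0.712
```

```bash
python3 - <<'E'
from h import *
s=manip.sense();print(s['t'],s['tcp_pos'],s['finger_gap'],s['force'])
print(go([.4384,.348,.2]))
E
```

```text
13.525 [ 0.62771286 -0.15115507  0.0259997 ] 0.7115947528292104 [-0.94519024  0.40927963  6.32243434]
[-11.92  -5.83  13.2 ]
```

>>> {"api": "send_rows", "payload": {
  "plan": [
    {"linear":[0,-0.5,0],"roll":0},
    {"linear":[0,-1,0],"roll":0},
    {"linear":[0,-1,0],"roll":0},
    {"linear":[0,-1,0],"roll":0},
    {"linear":[-0.4,-0.7,0.5],"roll":0}
  ]
}}

```text
t: 14.15
tcp_pos: [0.6221, -0.1336, 0.1525]
tool_rot: [0.695, -0.131, 0.133, -0.695]
force: [0.2, 0.2, -3.1]
finger_gap: 0.717
```

>>> {"api": "send_rows", "payload": {
  "plan": [
    {"linear":[-0.9,0,1],"roll":0},
    {"linear":[-0.9,0,1],"roll":0},
    {"linear":[-0.9,0,1],"roll":0},
    {"linear":[-0.9,0,1],"roll":0},
    {"linear":[-0.9,0,1],"roll":0}
  ]
}}

```text
t: 14.78
tcp_pos: [0.5492, 0.0577, 0.1509]
tool_rot: [-0.695, 0.131, -0.131, 0.695]
force: [-0.1, 0.1, -3.5]
finger_gap: 0.711
```

>>> {"api": "send_rows", "payload": {
  "plan": [
    {"linear":[-0.9,0,1],"roll":0},
    {"linear":[-0.9,0,1],"roll":0},
    {"linear":[-0.9,0,1],"roll":0},
    {"linear":[-0.9,0,1],"roll":0},
    {"linear":[-0.9,0,1],"roll":0}
  ]
}}

```text
t: 15.4
tcp_pos: [0.4781, 0.2464, 0.1509]
tool_rot: [0.695, -0.131, 0.131, -0.695]
force: [1.2, 0.1, -3.3]
finger_gap: 0.713
```

```bash
python3 - <<'E'
from h import *
s=manip.sense();print(s['t'],s['tcp_pos'],s['finger_gap'],s['force'])
print(go([.4384,.348,.15]))
E
```

```text
15.4 [0.47813308 0.24643332 0.15094656] 0.7125544065614313 [ 1.23593916  0.10617717 -3.25083538]
[-2.47  0.03  2.67]
```

>>> {"api": "send_rows", "payload": {
  "plan": [
    {"linear":[-0.9,0,1],"roll":0},
    {"linear":[-0.9,0.3,1],"roll":0},
    {"linear":[-0.6,0.8,0.7],"roll":0},
    {"linear":[0,1,0],"roll":0},
    {"linear":[0,0.8,0],"roll":0}
  ]
}}

```text
t: 16.02
tcp_pos: [0.4406, 0.3473, 0.0629]
tool_rot: [0.695, -0.131, 0.13, -0.695]
force: [0.1, -0.3, -2.9]
finger_gap: 0.715
```

```bash
python3 - <<'E'
from h import *
s=manip.sense();print(s['t'],s['tcp_pos'],s['finger_gap'],s['force'])
print(go([.4393,.3477,.026]))
im=manip.snapshot('wrist'); cv2.imwrite('pics/w4.png',im); 
E
```

```text
16.025 [0.44063784 0.34732186 0.06290872] 0.7149177750324838 [ 0.12917197 -0.25003858 -2.92796871]
[-0.05  1.23 -0.  ]
```

View pics/w4.png

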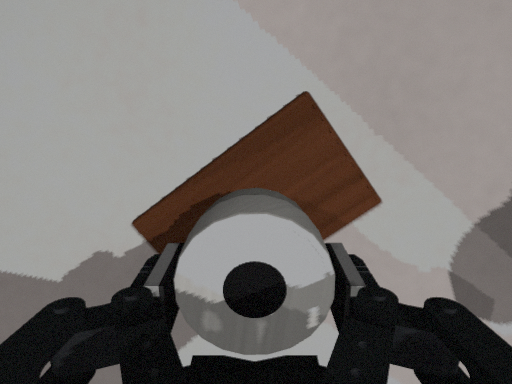

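>>> {"api": "send_rows", "payload": {
  "plan": [
    {"linear":[0,0.6,0],"roll":0},
    {"linear":[0,0.4,0],"roll":0},
    {"linear":[0,0.15,0],"roll":0},
    {"linear":[0,0.05,0],"roll":0},
    {"linear":[0,0,0],"roll":0}
  ]
}}

```text
t: 16.7
tcp_pos: [0.442, 0.3471, 0.0282]
tool_rot: [-0.695, 0.131, -0.131, 0.695]
force: [-0.5, -0.4, -3.1]
finger_gap: 0.711
```

>>> {"api": "send_rows", "payload": {
  "plan": [
    {"linear":[0,0,0],"roll":0},
    {"linear":[0,0,0],"roll":0},
    {"linear":[0,0,0],"roll":0},
    {"linear":[0,0,0],"roll":0},
    {"linear":[0,-0.3,0],"roll":0}
  ],
  "claw": 85
}}

```text
t: 17.32
tcp_pos: [0.4412, 0.3467, 0.0366]
tool_rot: [0.695, -0.131, 0.131, -0.695]
force: [0.5, 0.0, 0.5]
finger_gap: 0.995
```

>>> {"api": "send_rows", "payload": {
  "plan": [
    {"linear":[0,-1,0],"roll":0},
    {"linear":[-0.5,-1,0],"roll":0},
    {"linear":[-0.8,-1,0],"roll":0},
    {"linear":[-0.7,-1,0],"roll":0},
    {"linear":[0,-1,0],"roll":0}
  ]
}}

```text
t: 17.95
tcp_pos: [0.3837, 0.3689, 0.1882]
tool_rot: [0.695, -0.131, 0.13, -0.695]
force: [0.9, 0.2, 0.5]
finger_gap: 0.995
```

>>> {"api": "send_rows", "payload": {
  "plan": [
    {"linear":[0,0,0],"roll":0},
    {"linear":[0,0,0],"roll":0},
    {"linear":[0,0,0],"roll":0},
    {"linear":[0,0,0],"roll":0},
    {"linear":[0,0,0],"roll":0}
  ]
}}

```text
t: 18.58
tcp_pos: [0.3856, 0.3686, 0.1861]
tool_rot: [0.695, -0.131, 0.131, -0.695]
force: [-0.6, -0.7, -0.4]
finger_gap: 0.996
```

```bash
python3 - <<'E'
from fit import *
s=manip.sense();print(s['t'],s['tcp_pos'],s['finger_gap'],s['force'])
im=manip.snapshot('wrist'); cv2.imwrite('pics/w5.png',im); np.save('w5.npy',s,allow_pickle=True)
hsv=cv2.cvtColor(im,cv2.COLOR_BGR2HSV)
sat=(hsv[...,1]>80).astype(np.uint8)
c=proj('wrist',[.4384,.348,.048],s)[0]; print(c)
x,y=c.astype(int)
p,r,h=fit('wrist',sat,(x-100,y-110,x+100,y+80),('s',.08,.13),(.438,.348,0.268),s);print('board',p.round(4),r)
sx,sy=x-80,y-90
o=cv2.resize(im[sy:sy+150,sx:sx+160],None,fx=4,fy=4,interpolation=cv2.INTER_CUBIC)
def d(P,c): 
    q=proj('wrist',P,s); q=(q+.5-[sx,sy])*4-.5; cv2.polylines(o,[np.round(q).astype(int)],True,c,1)
d(ring(p,.031,.048),(0,255,0)); d(square(p[:2],.08,.13,p[2],.008),(0,0,255))
cv2.imwrite('pics/w5f.png',o)
E
```

```text
18.575 [0.38564062 0.36855524 0.18613473] 0.9955333444167506 [-0.56327477 -0.74266412 -0.43686249]
[255.17153782 244.31445333]
board [0.4385 0.3479 0.268 ] 0.9974916782458711
```

View pics/w5f.png

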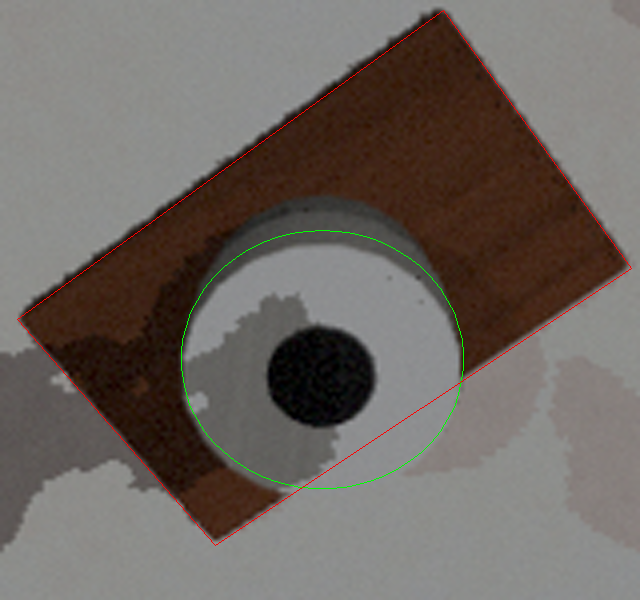

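>>> {"api": "send_rows", "payload": {
  "plan": [
    {"linear":[0.8,0,-0.9],"roll":0},
    {"linear":[0.8,0,-0.9],"roll":0},
    {"linear":[0.8,0,-0.9],"roll":0},
    {"linear":[0.8,0,-0.9],"roll":0},
    {"linear":[0.8,0,-0.9],"roll":0}
  ]
}}

```text
t: 19.25
tcp_pos: [0.4488, 0.1983, 0.1868]
tool_rot: [-0.695, 0.131, -0.131, 0.695]
force: [1.6, -0.1, -0.5]
finger_gap: 0.997
```

>>> {"api": "send_rows", "payload": {
  "plan": [
    {"linear":[0.8,0,-0.9],"roll":0},
    {"linear":[0.8,0,-0.9],"roll":0},
    {"linear":[0.8,0,-0.9],"roll":0},
    {"linear":[0.8,0,-0.9],"roll":0},
    {"linear":[0.8,0,-0.9],"roll":0}
  ]
}}

```text
t: 19.88
tcp_pos: [0.5113, 0.0287, 0.1867]
tool_rot: [-0.695, 0.131, -0.131, 0.695]
force: [0.9, -0.4, 0.3]
finger_gap: 0.997
```

>>> {"api": "send_rows", "payload": {
  "plan": [
    {"linear":[0.8,0,-0.9],"roll":0},
    {"linear":[0.8,0,-0.9],"roll":0},
    {"linear":[0.6,0,-0.9],"roll":0},
    {"linear":[0.6,0,-0.8],"roll":0},
    {"linear":[0.4,0,-0.5],"roll":0}
  ]
}}

```text
t: 20.5
tcp_pos: [0.557, -0.1182, 0.1866]
tool_rot: [0.695, -0.131, 0.131, -0.695]
force: [-0.5, 0.9, -0.3]
finger_gap: 0.994
```

>>> {"api": "send_rows", "payload": {
  "plan": [
    {"linear":[0,0,0],"roll":0},
    {"linear":[0,0,0],"roll":0},
    {"linear":[0,0,0],"roll":0},
    {"linear":[0,0,0],"roll":0},
    {"linear":[0,0,0],"roll":0}
  ]
}}

```text
t: 21.12
tcp_pos: [0.5566, -0.1163, 0.1869]
tool_rot: [-0.695, 0.131, -0.131, 0.695]
force: [-0.1, -0.3, -0.1]
finger_gap: 0.994
```

```bash
python3 - <<'E'
from fit import *
s=manip.sense();print(s['t'],s['tcp_pos'],s['finger_gap'],s['force'])
im=manip.snapshot('wrist'); cv2.imwrite('pics/w6.png',im); np.save('w6.npy',s,allow_pickle=True)
p=[.6235,-.149,.008]
c=proj('wrist',p,s)[0]; print(c)
x,y=c.astype(int)
sx,sy=x-75,y-70
o=cv2.resize(im[sy:sy+140,sx:sx+150],None,fx=4,fy=4,interpolation=cv2.INTER_CUBIC)
def d(P,c): 
    q=proj('wrist',P,s); q=(q+.5-[sx,sy])*4-.5; cv2.polylines(o,[np.round(q).astype(int)],True,c,1)
d(ring(p,.058,.008),(0,0,255));d(ring(p,.0335,.008),(0,0,255))
cv2.imwrite('pics/w6f.png',o)
E
```

```text
21.125 [ 0.55661928 -0.11631519  0.18691831] 0.9935291959923752 [-0.08604398 -0.26797619 -0.09270575]
[248.78309315 242.62297269]
```

View pics/w6f.png

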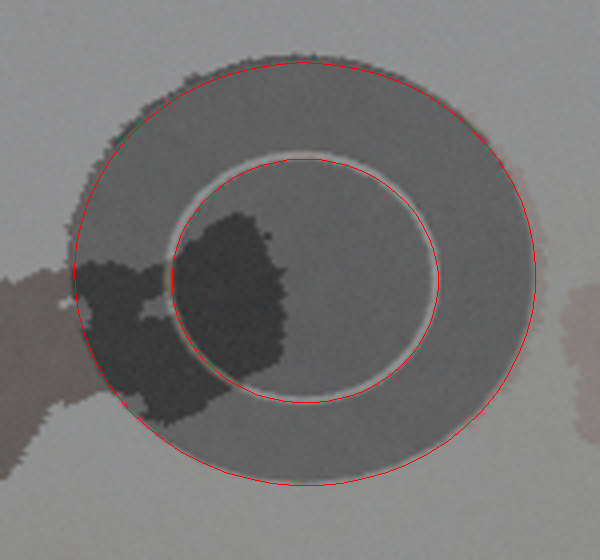

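View pics/w6.png

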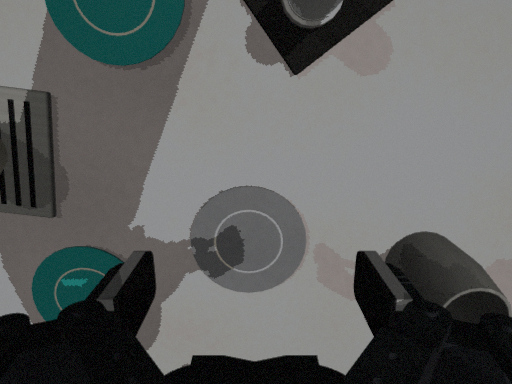

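>>> {"api": "send_rows", "payload": {
  "plan": [
    {"linear":[-0.3,0,-1],"roll":0},
    {"linear":[-0.3,0,-1],"roll":0},
    {"linear":[-0.3,0,-1],"roll":0},
    {"linear":[-0.3,0,-1],"roll":0},
    {"linear":[-0.3,0,-1],"roll":0}
  ]
}}

```text
t: 21.8
tcp_pos: [0.4596, -0.2408, 0.1869]
tool_rot: [0.695, -0.131, 0.131, -0.695]
force: [0.4, -0.9, 0.9]
finger_gap: 0.996
```

>>> {"api": "send_rows", "payload": {
  "plan": [
    {"linear":[-0.4,0,-1],"roll":0},
    {"linear":[-0.3,0,-1],"roll":0},
    {"linear":[-0.3,0,-1],"roll":0},
    {"linear":[0,0,-0.3],"roll":0},
    {"linear":[0,0,0],"roll":0}
  ]
}}

```text
t: 22.42
tcp_pos: [0.3963, -0.3217, 0.1869]
tool_rot: [-0.695, 0.131, -0.132, 0.695]
force: [0.3, -0.3, -0.0]
finger_gap: 0.998
```

```bash
python3 - <<'E'
from fit import *
s=manip.sense();print(s['t'],s['tcp_pos'],s['qd'].round(3))
im=manip.snapshot('wrist'); cv2.imwrite('pics/w7.png',im); np.save('w7.npy',s,allow_pickle=True)
p=[.4476,-.3415,.066]
c=proj('wrist',p,s)[0]; print(c)
x,y=c.astype(int)
sx,sy=x-85,y-90
o=cv2.resize(im[sy:sy+145,sx:sx+170],None,fx=4,fy=4,interpolation=cv2.INTER_CUBIC)
def d(P,c): 
    q=proj('wrist',P,s); q=(q+.5-[sx,sy])*4-.5; cv2.polylines(o,[np.round(q).astype(int)],True,c,1)
d(ring(p,.031,.066),(0,0,255))
cv2.imwrite('pics/w7f.png',o)
print(manip.look_for('wrist','cup_mid'))
E
```

```text
22.425 [ 0.39629494 -0.32169914  0.18688478] [ 0.023 -0.002  0.012  0.004  0.005  0.001]
[255.26572294 251.29384999]
[{'extent': [219.6, 202.0, 290.9, 285.5], 'p': 0.71}]
```

View pics/w7f.png

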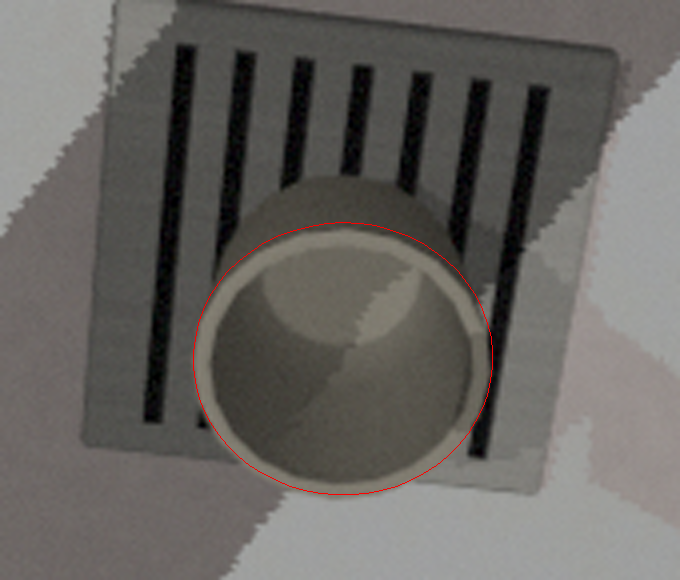

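```bash
python3 - <<'E'
from h import *
print(go([.4483,-.3418,.034]))
E
```

```text
[ 1.87  5.09 -0.03]
```

>>> {"api": "send_rows", "payload": {
  "plan": [
    {"linear":[0.9,0.3,0],"roll":0},
    {"linear":[0.9,0.9,0],"roll":0},
    {"linear":[0,1,0],"roll":0},
    {"linear":[0,1,0],"roll":0},
    {"linear":[0,1,0],"roll":0}
  ]
}}

```text
t: 23.15
tcp_pos: [0.4473, -0.3399, 0.0599]
tool_rot: [-0.695, 0.13, -0.13, 0.695]
force: [-1.3, 0.9, -0.7]
finger_gap: 0.997
```

>>> {"api": "send_rows", "payload": {
  "plan": [
    {"linear":[0,0.6,0],"roll":0},
    {"linear":[0,0.3,0],"roll":0},
    {"linear":[0,0,0],"roll":0},
    {"linear":[0,0,0],"roll":0},
    {"linear":[0,0,0],"roll":0}
  ]
}}

```text
t: 23.78
tcp_pos: [0.4468, -0.3416, 0.0348]
tool_rot: [0.695, -0.131, 0.132, -0.694]
force: [-0.0, -0.6, 0.3]
finger_gap: 0.999
```

>>> {"api": "send_rows", "payload": {
  "plan": [
    {"linear":[0,0,0],"roll":0},
    {"linear":[0,0,0],"roll":0},
    {"linear":[0,0,0],"roll":0},
    {"linear":[0,0,0],"roll":0},
    {"linear":[0,0,0],"roll":0}
  ],
  "claw": 50,
  "force": 25
}}

```text
t: 24.4
tcp_pos: [0.4466, -0.3412, 0.0347]
tool_rot: [0.695, -0.131, 0.131, -0.695]
force: [-0.7, 0.4, 5.2]
finger_gap: 0.718
```

```bash
python3 - <<'E'
from h import *
s=manip.sense();print(s['t'],s['tcp_pos'],s['finger_gap'],s['force'])
print(go([.6235,-.149,.15]))
E
```

```text
24.4 [ 0.44662604 -0.34123026  0.03472075] 0.7183715522071343 [-0.74436421  0.37530497  5.16851698]
[ 3.16 -3.84  8.11]
```

>>> {"api": "send_rows", "payload": {
  "plan": [
    {"linear":[0,-0.5,0],"roll":0},
    {"linear":[0,-1,0],"roll":0},
    {"linear":[0,-1,0],"roll":0},
    {"linear":[0,-1,0],"roll":0},
    {"linear":[0.2,-0.5,0.5],"roll":0}
  ]
}}

```text
t: 25.02
tcp_pos: [0.458, -0.3301, 0.156]
tool_rot: [0.695, -0.131, 0.133, -0.694]
force: [0.6, -0.6, -0.2]
finger_gap: 0.72
```

>>> {"api": "send_rows", "payload": {
  "plan": [
    {"linear":[0.4,0,1],"roll":0},
    {"linear":[0.4,0,1],"roll":0},
    {"linear":[0.4,0,1],"roll":0},
    {"linear":[0.4,0,1],"roll":0},
    {"linear":[0.4,0,1],"roll":0}
  ]
}}

```text
t: 25.65
tcp_pos: [0.5686, -0.2092, 0.1534]
tool_rot: [-0.695, 0.131, -0.13, 0.695]
force: [0.4, -0.2, -1.5]
finger_gap: 0.717
```

>>> {"api": "send_rows", "payload": {
  "plan": [
    {"linear":[0.4,0,1],"roll":0},
    {"linear":[0.3,0.1,1],"roll":0},
    {"linear":[0.2,0.8,0.6],"roll":0},
    {"linear":[0,1,0],"roll":0},
    {"linear":[0,0.7,0],"roll":0}
  ]
}}

```text
t: 26.28
tcp_pos: [0.6209, -0.1464, 0.074]
tool_rot: [-0.695, 0.132, -0.13, 0.695]
force: [-0.8, 0.6, -0.9]
finger_gap: 0.719
```

>>> {"api": "send_rows", "payload": {
  "plan": [
    {"linear":[0,0.3,0],"roll":0},
    {"linear":[0,0,0],"roll":0},
    {"linear":[0,0,0],"roll":0},
    {"linear":[0,0,0],"roll":0},
    {"linear":[0,0,0],"roll":0}
  ]
}}

```text
t: 26.9
tcp_pos: [0.6219, -0.1488, 0.0676]
tool_rot: [0.695, -0.131, 0.132, -0.695]
force: [0.4, -0.6, -1.8]
finger_gap: 0.718
```

```bash
python3 - <<'E'
from h import *
s=manip.sense();print(s['t'],s['tcp_pos'],s['finger_gap'],s['force'])
print(go([.6213,-.1484,.0355]))
E
```

```text
26.9 [ 0.6218863  -0.14883155  0.06757247] 0.7181560276023771 [ 0.36361694 -0.59564515 -1.75697399]
[-0.02  1.07  0.01]
```

Spot on; lower and release.

>>> {"api": "send_rows", "payload": {
  "plan": [
    {"linear":[0,0.6,0],"roll":0},
    {"linear":[0,0.3,0],"roll":0},
    {"linear":[0,0.1,0],"roll":0},
    {"linear":[0,0.05,0],"roll":0},
    {"linear":[0,0,0],"roll":0}
  ]
}}

```text
t: 27.52
tcp_pos: [0.6217, -0.1487, 0.0354]
tool_rot: [0.695, -0.131, 0.131, -0.695]
force: [0.6, -0.6, -1.1]
finger_gap: 0.72
```

>>> {"api": "send_rows", "payload": {
  "plan": [
    {"linear":[0,0,0],"roll":0},
    {"linear":[0,0,0],"roll":0},
    {"linear":[0,0,0],"roll":0},
    {"linear":[0,0,0],"roll":0},
    {"linear":[0,-0.3,0],"roll":0}
  ],
  "claw": 85
}}

```text
t: 28.15
tcp_pos: [0.6209, -0.1484, 0.044]
tool_rot: [-0.695, 0.132, -0.13, 0.695]
force: [-0.7, 0.4, -0.1]
finger_gap: 0.997
```

>>> {"api": "send_rows", "payload": {
  "plan": [
    {"linear":[0,-1,0],"roll":0},
    {"linear":[-0.5,-1,0],"roll":0},
    {"linear":[-0.8,-1,0],"roll":0},
    {"linear":[-0.7,-1,0],"roll":0},
    {"linear":[0,-0.8,0],"roll":0}
  ]
}}

```text
t: 28.78
tcp_pos: [0.5641, -0.1259, 0.1901]
tool_rot: [-0.695, 0.131, -0.131, 0.695]
force: [1.0, -0.6, -1.0]
finger_gap: 0.994
```

>>> {"api": "send_rows", "payload": {
  "plan": [
    {"linear":[0,0,0],"roll":0},
    {"linear":[0,0,0],"roll":0},
    {"linear":[0,0,0],"roll":0},
    {"linear":[0,0,0],"roll":0},
    {"linear":[0,0,0],"roll":0}
  ]
}}

```text
t: 29.4
tcp_pos: [0.5655, -0.1267, 0.1876]
tool_rot: [-0.695, 0.131, -0.131, 0.695]
force: [-0.3, -0.3, 0.3]
finger_gap: 0.994
```

```bash
cat > view.py <<'E'
from fit import *
def view(tag,p,r,w=75):
    s=manip.sense();print(s['t'],s['tcp_pos'].round(4),s['qd'].round(3))
    im=manip.snapshot('wrist'); cv2.imwrite(f'pics/{tag}.png',im); np.save(f'{tag}.npy',s,allow_pickle=True)
    crop(tag,[(p,r)],w)
    return s,im
def crop(tag,rings,w=75,sqs=()):
    s=np.load(f'{tag}.npy',allow_pickle=True).item(); im=cv2.imread(f'pics/{tag}.png')
    c=proj('wrist',rings[0][0],s)[0]; print(c)
    x,y=c.astype(int); sx,sy=max(0,x-w),max(0,y-w)
    o=cv2.resize(im[sy:sy+2*w-10,sx:sx+2*w],None,fx=4,fy=4,interpolation=cv2.INTER_CUBIC)
    def d(P,c): 
        q=proj('wrist',P,s); q=(q+.5-[sx,sy])*4-.5; cv2.polylines(o,[np.round(q).astype(int)],True,c,1)
    for i,(p,r) in enumerate(rings): d(ring(p,r,p[2]),[(0,0,255),(0,255,0),(255,0,0)][i%3])
    for q in sqs: d(square(*q),(0,255,255))
    cv2.imwrite(f'pics/{tag}f.png',o)
E
python3 - <<'E'
from view import *
s,im=view('w8',(.623,-.149,.066),.031)
crop('w8',[((.623,-.149,.066),.031),((.623,-.149,.008),.0335),((.623,-.149,.008),.058)])
print(manip.look_for('wrist','tube_mid'))
E
```

```text
29.4 [ 0.5655 -0.1267  0.1876] [-0.    -0.005 -0.003  0.     0.002 -0.   ]
[255.14922625 258.44524337]
[255.14922625 258.44524337]
[{'extent': [293.7, 0.0, 341.2, 13.0], 'p': 0.97}]
```

View pics/w8f.png

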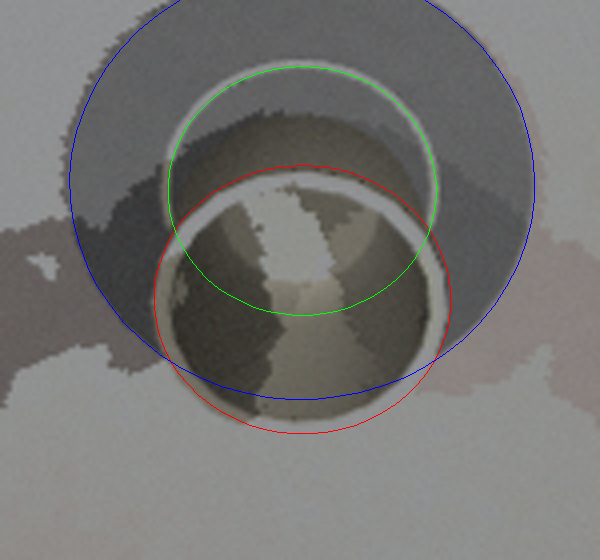

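>>> {"api": "send_rows", "payload": {
  "plan": [
    {"linear":[-0.9,0,0.2],"roll":0},
    {"linear":[-0.9,0,0.2],"roll":0},
    {"linear":[-0.9,0,0.2],"roll":0},
    {"linear":[-0.9,0,0.2],"roll":0},
    {"linear":[-0.9,0,0.2],"roll":0}
  ]
}}

```text
t: 30.12
tcp_pos: [0.4502, -0.0492, 0.1884]
tool_rot: [0.695, -0.131, 0.131, -0.695]
force: [-0.3, 0.6, 0.3]
finger_gap: 0.99
```

>>> {"api": "send_rows", "payload": {
  "plan": [
    {"linear":[-0.9,0,0.4],"roll":0},
    {"linear":[-0.9,0,0.3],"roll":0},
    {"linear":[-0.4,0,0],"roll":0},
    {"linear":[0,0,0],"roll":0},
    {"linear":[0,0,0],"roll":0}
  ]
}}

```text
t: 30.75
tcp_pos: [0.3986, -0.0069, 0.1886]
tool_rot: [0.695, -0.13, 0.132, -0.695]
force: [-0.7, 0.3, 0.1]
finger_gap: 0.994
```

```bash
python3 - <<'E'
from view import *
s,im=view('w9',(.437,-.02,.093),.021,w=80)
print(manip.look_for('wrist','tube_mid'))
blk=(im.max(2)<60).astype(np.uint8)
c=proj('wrist',[.4289,-.0181,.008],s)[0].astype(int);print(c)
p,r,h=fit('wrist',blk,(c[0]-75,c[1]-75,c[0]+75,c[1]+75),('s',.1,.1),(.429,-.018,.27),s);print('mat',p.round(4),r)
crop('w9',[((.437,-.02,.093),.021),((.437,-.02,.020),.025)],80,[(p[:2],.1,.1,p[2],.008)])
E
```

```text
30.75 [ 0.3986 -0.0069  0.1886] [-0.     0.006 -0.004  0.001  0.003  0.002]
[257.36177078 248.82579441]
[{'extent': [225.3, 183.0, 282.0, 273.3], 'p': 0.9}]
[255 202]
mat [ 0.4252 -0.0167  0.3311] 0.9287346041776264
[257.36175375 248.8265864 ]
```

View pics/w9f.png

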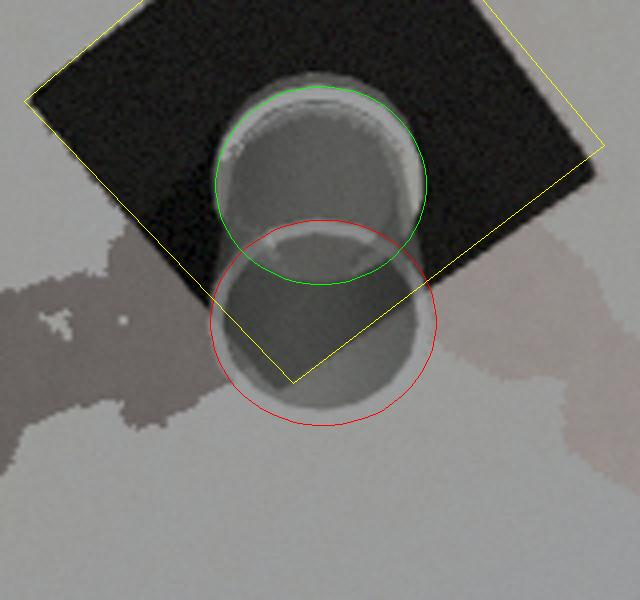

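```bash
python3 - <<'E'
from view import *
s=np.load('w9.npy',allow_pickle=True).item(); im=cv2.imread('pics/w9.png')
blk=(im.max(2)<60).astype(np.uint8)
for roi in((150,100,360,290),):
    p,r,h=fit('wrist',blk,roi,('s',.1,.1),(.429,-.018,.27),s);print('mat',p.round(4),r)
crop('w9',[((.4362,-.0199,.093),.021),((.4362,-.0199,.020),.025)],95,[(p[:2],.1,.1,p[2],.008)])
print(go([.4362,-.0199,.06],st=s))
E
```

```text
mat [ 0.4252 -0.0167  0.3311] 0.9287346041776264
[257.09685713 247.87212762]
[1.32 4.29 0.05]
```

View pics/w9f.png

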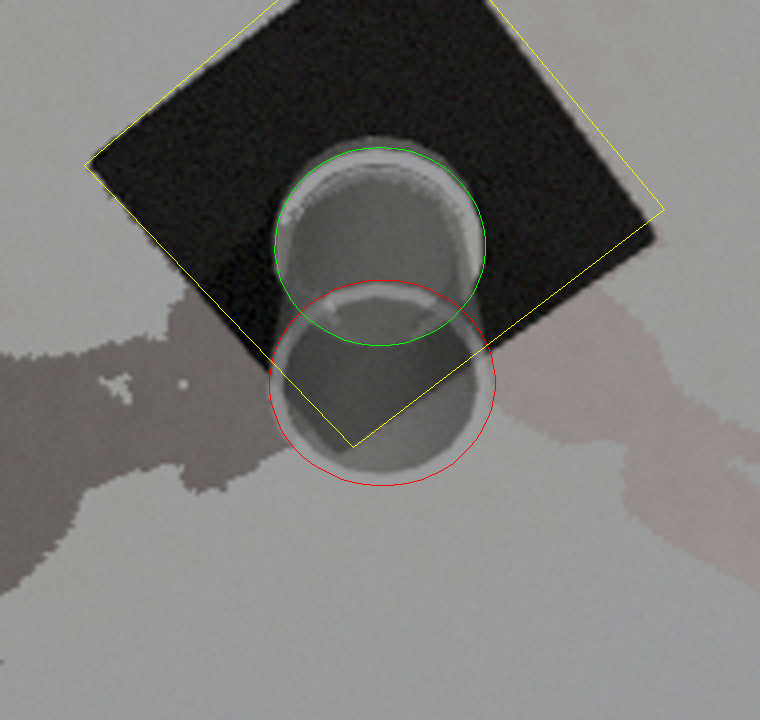

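>>> {"api": "send_rows", "payload": {
  "plan": [
    {"linear":[0.7,0,0],"roll":0},
    {"linear":[0.6,0.4,0],"roll":0},
    {"linear":[0,1,0],"roll":0},
    {"linear":[0,1,0],"roll":0},
    {"linear":[0,1,0],"roll":0}
  ]
}}

```text
t: 31.48
tcp_pos: [0.4345, -0.0209, 0.0853]
tool_rot: [0.695, -0.131, 0.132, -0.695]
force: [0.4, 0.4, 0.1]
finger_gap: 0.995
```

>>> {"api": "send_rows", "payload": {
  "plan": [
    {"linear":[0,0.7,0],"roll":0},
    {"linear":[0,0.3,0],"roll":0},
    {"linear":[0,0,0],"roll":0},
    {"linear":[0,0,0],"roll":0},
    {"linear":[0,0,0],"roll":0}
  ]
}}

```text
t: 32.1
tcp_pos: [0.4339, -0.0204, 0.057]
tool_rot: [0.695, -0.13, 0.132, -0.695]
force: [-0.6, -0.4, -0.3]
finger_gap: 0.995
```

>>> {"api": "send_rows", "payload": {
  "plan": [
    {"linear":[0,0,0],"roll":0},
    {"linear":[0,0,0],"roll":0},
    {"linear":[0,0,0],"roll":0},
    {"linear":[0,0,0],"roll":0},
    {"linear":[0,0,0],"roll":0}
  ],
  "claw": 30,
  "force": 25
}}

```text
t: 32.72
tcp_pos: [0.4335, -0.0203, 0.0566]
tool_rot: [0.695, -0.131, 0.131, -0.695]
force: [-0.5, -0.9, 5.8]
finger_gap: 0.496
```

```bash
python3 - <<'E'
from h import *
s=manip.sense();print(s['t'],s['tcp_pos'],s['finger_gap']*85.4,s['force'])
print(go([.448,-.342,.15]))
E
```

```text
32.725 [ 0.43352929 -0.02032041  0.05661318] 42.38643451452537 [-0.46917928 -0.89308608  5.82818908]
[ 4.36 -3.11 -9.81]
```

>>> {"api": "send_rows", "payload": {
  "plan": [
    {"linear":[0,-0.5,0],"roll":0},
    {"linear":[0,-1,0],"roll":0},
    {"linear":[0,-1,0],"roll":0},
    {"linear":[0,-0.5,-0.4],"roll":0},
    {"linear":[0.4,0,-0.9],"roll":0}
  ]
}}

```text
t: 33.35
tcp_pos: [0.43, -0.0604, 0.1472]
tool_rot: [-0.695, 0.13, -0.131, 0.695]
force: [0.9, -0.4, -0.9]
finger_gap: 0.492
```

>>> {"api": "send_rows", "payload": {
  "plan": [
    {"linear":[0.5,0,-1],"roll":0},
    {"linear":[0.5,0,-1],"roll":0},
    {"linear":[0.5,0,-1],"roll":0},
    {"linear":[0.5,0,-1],"roll":0},
    {"linear":[0.5,0,-1],"roll":0}
  ]
}}

```text
t: 33.98
tcp_pos: [0.4451, -0.2287, 0.1458]
tool_rot: [-0.695, 0.132, -0.131, 0.695]
force: [0.7, 0.1, -0.8]
finger_gap: 0.489
```

>>> {"api": "send_rows", "payload": {
  "plan": [
    {"linear":[0.5,0,-1],"roll":0},
    {"linear":[0.5,0,-1],"roll":0},
    {"linear":[0.3,0,-1],"roll":0},
    {"linear":[0,0.3,-0.5],"roll":0},
    {"linear":[0,0.6,0],"roll":0}
  ]
}}

```text
t: 34.6
tcp_pos: [0.443, -0.3406, 0.1187]
tool_rot: [-0.695, 0.132, -0.132, 0.695]
force: [0.5, 0.4, -1.6]
finger_gap: 0.495
```

>>> {"api": "send_rows", "payload": {
  "plan": [
    {"linear":[0,1,0],"roll":0},
    {"linear":[0,0.6,0],"roll":0},
    {"linear":[0,0.2,0],"roll":0},
    {"linear":[0,0,0],"roll":0},
    {"linear":[0,0,0],"roll":0}
  ]
}}

```text
t: 35.22
tcp_pos: [0.4439, -0.3401, 0.0659]
tool_rot: [0.695, -0.131, 0.131, -0.695]
force: [0.9, -0.9, -0.4]
finger_gap: 0.492
```

```bash
python3 - <<'E'
from h import *
s=manip.sense();print(s['t'],s['tcp_pos'],s['finger_gap']*85.4,s['force'])
print(go([.446,-.341,.058]))
E
```

```text
35.225 [ 0.44392081 -0.34008616  0.06591087] 42.0199034561669 [ 0.91848618 -0.91299577 -0.36263598]
[ 0.08  0.26 -0.  ]
```

>>> {"api": "send_rows", "payload": {
  "plan": [
    {"linear":[0,0.15,0],"roll":0},
    {"linear":[0,0.1,0],"roll":0},
    {"linear":[0,0.04,0],"roll":0},
    {"linear":[0,0,0],"roll":0},
    {"linear":[0,0,0],"roll":0}
  ]
}}

```text
t: 35.85
tcp_pos: [0.4436, -0.3399, 0.0567]
tool_rot: [-0.695, 0.131, -0.131, 0.695]
force: [-0.2, 0.7, 0.7]
finger_gap: 0.496
```

>>> {"api": "send_rows", "payload": {
  "plan": [
    {"linear":[0,0,0],"roll":0},
    {"linear":[0,0,0],"roll":0},
    {"linear":[0,0,0],"roll":0},
    {"linear":[0,0,0],"roll":0},
    {"linear":[0,-0.4,0],"roll":0}
  ],
  "claw": 85
}}

```text
t: 36.48
tcp_pos: [0.4431, -0.3394, 0.0683]
tool_rot: [-0.694, 0.132, -0.13, 0.695]
force: [-0.4, 0.3, -0.3]
finger_gap: 0.998
```

>>> {"api": "send_rows", "payload": {
  "plan": [
    {"linear":[0,-1,0],"roll":0},
    {"linear":[0,-1,0],"roll":0},
    {"linear":[0,-1,0],"roll":0},
    {"linear":[-0.5,-1,0],"roll":0},
    {"linear":[-0.5,0,0.5],"roll":0}
  ]
}}

```text
t: 37.1
tcp_pos: [0.4222, -0.317, 0.192]
tool_rot: [0.697, -0.129, 0.134, -0.693]
force: [1.1, 0.3, -0.5]
finger_gap: 0.997
```

```bash
python3 - <<'E'
from view import *
s,im=view('w10',(.4463,-.341,.093),.021,w=80)
print(manip.look_for('wrist','tube_mid'))
# mat view pose
print(go([.380,.001,.19]), go([.555,.19,.2]))
E
```

```text
37.1 [ 0.4222 -0.317   0.192 ] [ 0.108 -0.149  0.415  0.008 -0.192  0.1  ]
[237.33313147 234.70407194]
[{'extent': [210.9, 174.8, 267.0, 258.3], 'p': 0.68}]
[-5.05  0.    9.27] [-1.91 -0.33 17.26]
```

View pics/w10.png

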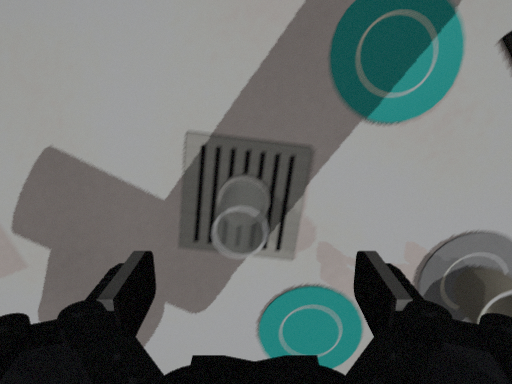

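>>> {"api": "send_rows", "payload": {
  "plan": [
    {"linear":[-0.4,0,1],"roll":0},
    {"linear":[-0.4,0,1],"roll":0},
    {"linear":[-0.4,0,1],"roll":0},
    {"linear":[-0.4,0,1],"roll":0},
    {"linear":[-0.4,0,1],"roll":0}
  ]
}}

```text
t: 37.83
tcp_pos: [0.4205, -0.1531, 0.1887]
tool_rot: [0.695, -0.131, 0.131, -0.695]
force: [0.2, -0.2, 0.2]
finger_gap: 0.992
```

>>> {"api": "send_rows", "payload": {
  "plan": [
    {"linear":[-0.5,0,1],"roll":0},
    {"linear":[-0.5,0,1],"roll":0},
    {"linear":[-0.5,0,1],"roll":0},
    {"linear":[-0.5,0,1],"roll":0},
    {"linear":[0,0,0],"roll":0}
  ]
}}

```text
t: 38.45
tcp_pos: [0.4075, -0.0184, 0.1887]
tool_rot: [-0.695, 0.13, -0.13, 0.695]
force: [-0.2, 0.1, -0.4]
finger_gap: 0.994
```

>>> {"api": "send_rows", "payload": {
  "plan": [
    {"linear":[0,0,0],"roll":0},
    {"linear":[0,0,0],"roll":0},
    {"linear":[0,0,0],"roll":0},
    {"linear":[0,0,0],"roll":0},
    {"linear":[0,0,0],"roll":0}
  ]
}}

```text
t: 39.08
tcp_pos: [0.4077, -0.0201, 0.1886]
tool_rot: [0.695, -0.131, 0.131, -0.695]
force: [0.6, -0.1, 0.1]
finger_gap: 0.995
```

```bash
python3 - <<'E'
from view import *
s,im=view('w11',(.4289,-.0181,.008),.021,w=80)
blk=(im.max(2)<60).astype(np.uint8)
c=proj('wrist',[.4289,-.0181,.008],s)[0].astype(int)
p,r,h=fit('wrist',blk,(c[0]-92,max(0,c[1]-100),c[0]+92,c[1]+75),('s',.1,.1),(.429,-.018,.27),s);print('mat',p.round(4),r)
crop('w11',[((p[0],p[1],.008),.029)],80,[(p[:2],.1,.1,p[2],.008)])
print(go([.555,.192,.2]))
E
```

```text
39.075 [ 0.4077 -0.0201  0.1886] [ 0.004  0.     0.     0.001  0.002 -0.001]
[264.8257564  189.48754319]
mat [ 0.4286 -0.0181  0.27  ] 1.0075954003543102
[264.67542761 189.23052881]
[ 1.99 -0.38  8.37]
```

View pics/w11f.png

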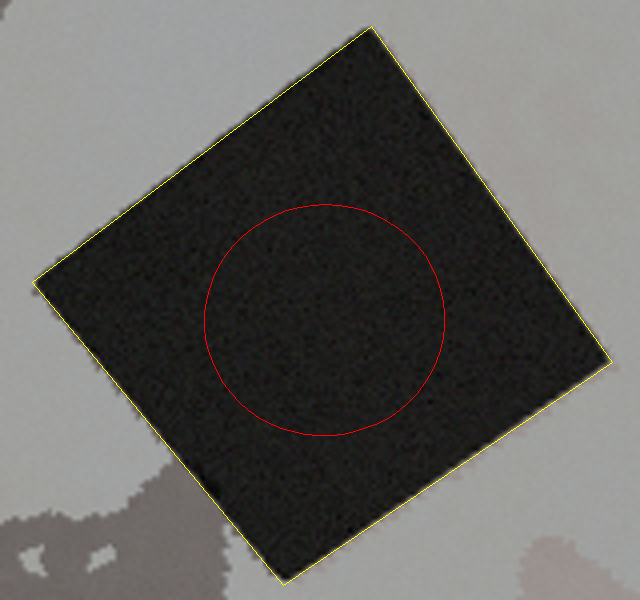

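>>> {"api": "send_rows", "payload": {
  "plan": [
    {"linear":[0.2,0,1],"roll":0},
    {"linear":[0.2,0,1],"roll":0},
    {"linear":[0.2,-0.2,1],"roll":0},
    {"linear":[0.2,-0.2,1],"roll":0},
    {"linear":[0.2,0,1],"roll":0}
  ]
}}

```text
t: 39.75
tcp_pos: [0.4911, 0.1098, 0.201]
tool_rot: [-0.695, 0.131, -0.131, 0.695]
force: [-0.0, -0.6, -0.7]
finger_gap: 0.996
```

>>> {"api": "send_rows", "payload": {
  "plan": [
    {"linear":[0.3,0,1],"roll":0},
    {"linear":[0.3,0,1],"roll":0},
    {"linear":[0.3,0,1],"roll":0},
    {"linear":[0.1,0,0.4],"roll":0},
    {"linear":[0,0,0],"roll":0}
  ]
}}

```text
t: 40.38
tcp_pos: [0.5551, 0.1931, 0.2003]
tool_rot: [0.695, -0.131, 0.13, -0.695]
force: [-0.7, -0.4, 0.4]
finger_gap: 0.994
```

>>> {"api": "send_rows", "payload": {
  "plan": [
    {"linear":[0,0,0],"roll":0},
    {"linear":[0,0,0],"roll":0},
    {"linear":[0,0,0],"roll":0},
    {"linear":[0,0,0],"roll":0},
    {"linear":[0,0,0],"roll":0}
  ]
}}

```text
t: 41.0
tcp_pos: [0.5554, 0.1928, 0.2007]
tool_rot: [0.695, -0.131, 0.131, -0.695]
force: [0.9, -0.1, -0.3]
finger_gap: 0.993
```

```bash
python3 - <<'E'
from view import *
s,im=view('w12',(.607,.173,.1),.0165,w=80)
print(manip.look_for('wrist','tamper_mid'))
hsv=cv2.cvtColor(im,cv2.COLOR_BGR2HSV); sat=(hsv[...,1]>90).astype(np.uint8)
c=proj('wrist',[.607,.173,.008],s)[0].astype(int); print(c)
p,r,h=fit('wrist',sat,(c[0]-70,max(0,c[1]-70),c[0]+70,c[1]+100),('c',.094),(.607,.173),s);print('coaster',p.round(4),r)
crop('w12',[((.607,.173,.030),.029),((p[0],p[1],.008),.047),((.607,.173,.09),.0165)],80)
E
```

```text
41.0 [0.5554 0.1928 0.2007] [ 0.002  0.002 -0.004 -0.001  0.001 -0.001]
[255.39717934 263.53350963]
[{'extent': [232.7, 199.3, 293.0, 282.9], 'p': 0.74}]
[255 220]
coaster [0.6143 0.1711] 1.1667982563450845
[255.24499376 228.36109214]
```

View pics/w12f.png

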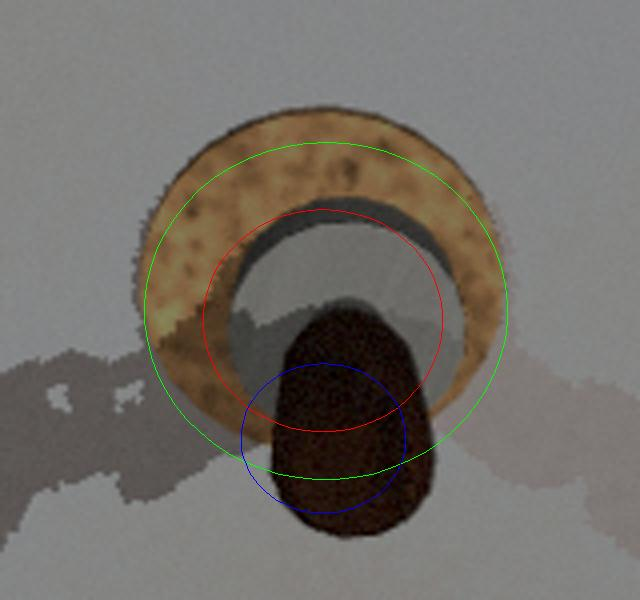

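```bash
python3 - <<'E'
from view import *
crop('w12',[((.6124,.1773,.030),.029),((.6124,.1773,.078),.0165)],80)
print(go([.6124,.1773,.067]))
E
```

```text
[261.39574026 231.66701684]
[1.96 4.45 0.21]
```

View pics/w12f.png

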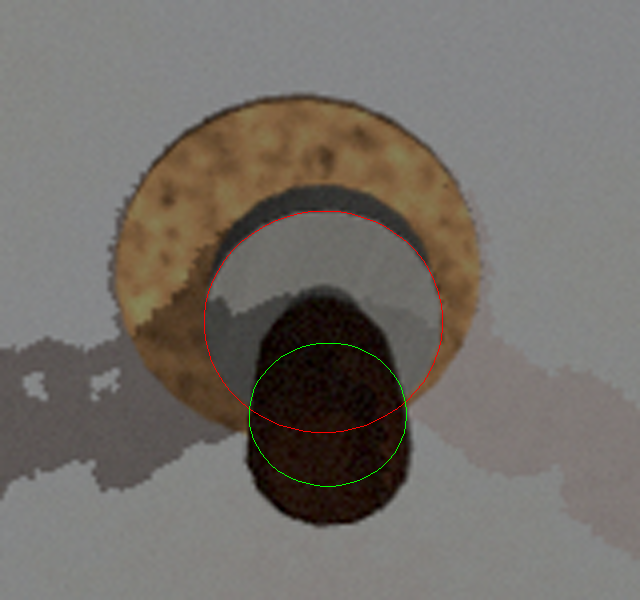

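>>> {"api": "send_rows", "payload": {
  "plan": [
    {"linear":[1,0,0.1],"roll":0},
    {"linear":[0.9,0.3,0.1],"roll":0},
    {"linear":[0,1,0],"roll":0},
    {"linear":[0,1,0],"roll":0},
    {"linear":[0,1,0],"roll":0}
  ]
}}

```text
t: 41.72
tcp_pos: [0.6108, 0.1777, 0.1007]
tool_rot: [-0.695, 0.131, -0.131, 0.695]
force: [0.2, -0.6, -0.1]
finger_gap: 0.992
```

>>> {"api": "send_rows", "payload": {
  "plan": [
    {"linear":[0.1,0.8,0],"roll":0},
    {"linear":[0,0.3,0],"roll":0},
    {"linear":[0,0,0],"roll":0},
    {"linear":[0,0,0],"roll":0},
    {"linear":[0,0,0],"roll":0}
  ]
}}

```text
t: 42.35
tcp_pos: [0.6142, 0.1768, 0.0698]
tool_rot: [-0.695, 0.13, -0.132, 0.695]
force: [0.6, 0.1, 0.1]
finger_gap: 0.996
```

>>> {"api": "send_rows", "payload": {
  "plan": [
    {"linear":[0,0,0],"roll":0},
    {"linear":[0,0,0],"roll":0},
    {"linear":[0,0,0],"roll":0},
    {"linear":[0,0,0],"roll":0},
    {"linear":[0,0,0],"roll":0}
  ],
  "claw": 20,
  "force": 45
}}

```text
t: 42.98
tcp_pos: [0.6136, 0.1769, 0.0689]
tool_rot: [-0.695, 0.131, -0.131, 0.695]
force: [-0.3, 1.1, 2.4]
finger_gap: 0.377
```

```bash
python3 - <<'E'
from h import *
s=manip.sense();print(s['t'],s['tcp_pos'],s['finger_gap']*85.4,s['force'])
print(go([.4286,-.0181,.15]))
E
```

```text
42.975 [0.613639   0.1768886  0.06890972] 32.22050572909837 [-0.30253751  1.05574846  2.41837149]
[-3.38 -2.71 -8.3 ]
```

>>> {"api": "send_rows", "payload": {
  "plan": [
    {"linear":[0,-0.3,0],"roll":0},
    {"linear":[0,-0.8,0],"roll":0},
    {"linear":[0,-0.8,0],"roll":0},
    {"linear":[0,-0.6,0],"roll":0},
    {"linear":[-0.2,0,-0.5],"roll":0}
  ]
}}

```text
t: 43.6
tcp_pos: [0.6038, 0.165, 0.145]
tool_rot: [-0.695, 0.129, -0.132, 0.695]
force: [0.8, -0.4, -6.0]
finger_gap: 0.372
```

>>> {"api": "send_rows", "payload": {
  "plan": [
    {"linear":[-0.4,0,-0.9],"roll":0},
    {"linear":[-0.4,0,-0.9],"roll":0},
    {"linear":[-0.4,0,-0.9],"roll":0},
    {"linear":[-0.4,0,-0.9],"roll":0},
    {"linear":[-0.4,0,-0.9],"roll":0}
  ]
}}

```text
t: 44.22
tcp_pos: [0.4946, 0.0599, 0.1427]
tool_rot: [0.695, -0.132, 0.13, -0.695]
force: [1.3, 0.4, -4.5]
finger_gap: 0.373
```

>>> {"api": "send_rows", "payload": {
  "plan": [
    {"linear":[-0.4,0,-0.9],"roll":0},
    {"linear":[-0.4,0,-0.9],"roll":0},
    {"linear":[-0.3,0,-0.9],"roll":0},
    {"linear":[0,0.2,-0.5],"roll":0},
    {"linear":[0,0.5,0],"roll":0}
  ]
}}

```text
t: 44.85
tcp_pos: [0.4318, -0.0177, 0.1224]
tool_rot: [0.695, -0.131, 0.132, -0.695]
force: [1.3, -0.4, -4.7]
finger_gap: 0.37
```

>>> {"api": "send_rows", "payload": {
  "plan": [
    {"linear":[0,0.7,0],"roll":0},
    {"linear":[0,0.4,0],"roll":0},
    {"linear":[0,0,0],"roll":0},
    {"linear":[0,0,0],"roll":0},
    {"linear":[0,0,0],"roll":0}
  ]
}}

```text
t: 45.48
tcp_pos: [0.4321, -0.0164, 0.0901]
tool_rot: [0.695, -0.13, 0.131, -0.695]
force: [-0.3, -0.0, -5.2]
finger_gap: 0.367
```

```bash
python3 - <<'E'
from h import *
s=manip.sense();print(s['t'],s['tcp_pos'],s['finger_gap']*85.4,s['force'])
print(go([.4297,-.0185,.069]))
im=manip.snapshot('wrist'); cv2.imwrite('pics/w13.png',im)
im=manip.snapshot('scene'); cv2.imwrite('pics/s13.png',im)
E
```

```text
45.475 [ 0.43214381 -0.0164324   0.09013622] 31.368736144244494 [-0.34210829 -0.02981708 -5.20093051]
[-0.05  0.7  -0.09]
```

View pics/w13.png

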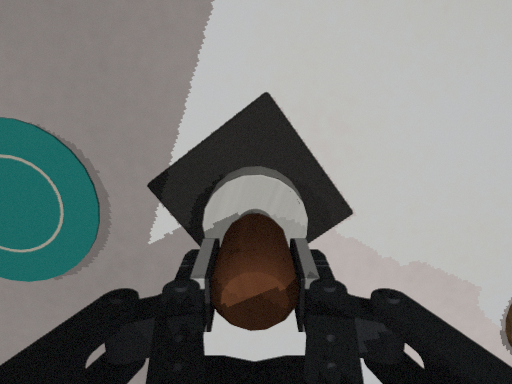

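View pics/s13.png

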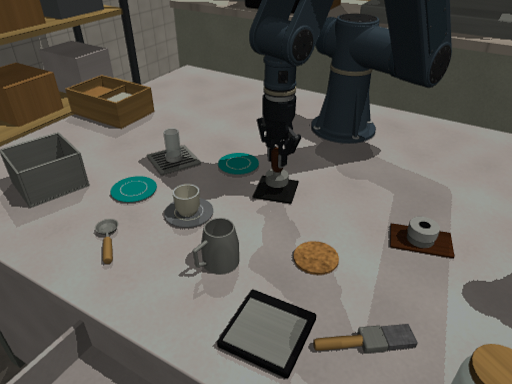

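Tamper hangs upright over the mat; correct a little and lower.

>>> {"api": "send_rows", "payload": {
  "plan": [
    {"linear":[-0.05,0.3,-0.1],"roll":0},
    {"linear":[0,0.25,0],"roll":0},
    {"linear":[0,0.1,0],"roll":0},
    {"linear":[0,0.05,0],"roll":0},
    {"linear":[0,0,0],"roll":0}
  ]
}}

```text
t: 46.2
tcp_pos: [0.4289, -0.0185, 0.0689]
tool_rot: [0.695, -0.131, 0.131, -0.695]
force: [-1.0, 0.6, -0.6]
finger_gap: 0.368
```

```bash
python3 - <<'E'
from h import *
s=manip.sense();print(s['t'],s['tcp_pos'],s['finger_gap']*85.4,s['force'])
print(go([.4297,-.0185,.069]))
E
```

```text
46.2 [ 0.42891404 -0.01850282  0.06885567] 31.411556352507052 [-0.96976363  0.59502394 -0.58482904]
[ 0.02 -0.    0.01]
```

>>> {"api": "send_rows", "payload": {
  "plan": [
    {"linear":[0,0,0],"roll":0},
    {"linear":[0,0,0],"roll":0},
    {"linear":[0,0,0],"roll":0},
    {"linear":[0,0,0],"roll":0},
    {"linear":[0,-0.4,0],"roll":0}
  ],
  "claw": 85
}}

```text
t: 46.82
tcp_pos: [0.4286, -0.0185, 0.0805]
tool_rot: [-0.695, 0.132, -0.13, 0.695]
force: [0.0, 0.4, -0.1]
finger_gap: 0.999
```

>>> {"api": "send_rows", "payload": {
  "plan": [
    {"linear":[0,-1,0],"roll":0},
    {"linear":[0,-1,0],"roll":0},
    {"linear":[0,-1,0],"roll":0},
    {"linear":[-0.5,-0.8,0],"roll":0},
    {"linear":[-0.5,0,0],"roll":0}
  ]
}}

```text
t: 47.45
tcp_pos: [0.4019, -0.0078, 0.1965]
tool_rot: [0.695, -0.129, 0.133, -0.695]
force: [-0.2, 0.7, 0.8]
finger_gap: 0.995
```

>>> {"api": "send_rows", "payload": {
  "plan": [
    {"linear":[0,0,0],"roll":0},
    {"linear":[0,0,0],"roll":0},
    {"linear":[0,0,0],"roll":0},
    {"linear":[0,0,0],"roll":0},
    {"linear":[0,0,0],"roll":0}
  ]
}}

```text
t: 48.08
tcp_pos: [0.4013, -0.0078, 0.1943]
tool_rot: [-0.695, 0.131, -0.131, 0.695]
force: [-1.2, -0.1, -0.1]
finger_gap: 0.998
```

```bash
python3 - <<'E'
from view import *
s,im=view('w14',(.4286,-.0181,.03),.029,w=80)
crop('w14',[((.4286,-.0181,.030),.029)],80,[((.4286,-.0181),.1,.1,.27,.008)])
im=manip.snapshot('top'); cv2.imwrite('pics/t14.png',im)
for n,im in(('top',im),('scene',cv2.imread('pics/s13.png'))):
    hsv=cv2.cvtColor(im,cv2.COLOR_BGR2HSV); sat=(hsv[...,1]>80).astype(np.uint8)
    c=proj(n,[.607,.173,.008])[0].astype(int)
    p,r,h=fit(n,sat,(c[0]-26,c[1]-24,c[0]+26,c[1]+24),('c',.094),(.607,.173));print(n,'coaster',p.round(4),r)
E
```

```text
48.075 [ 0.4013 -0.0078  0.1943] [ 0.001 -0.005  0.002  0.     0.     0.001]
[255.21006507 205.01770539]
[255.21006507 205.01770539]
top coaster [0.6073 0.1735] 1.003706250978035
scene coaster [0.6073 0.1723] 0.9998166003788964
```

View pics/w14f.png

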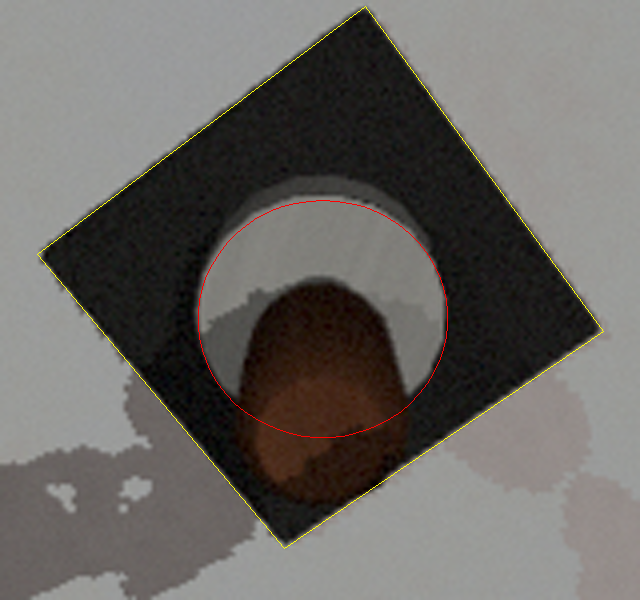

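View pics/t14.png

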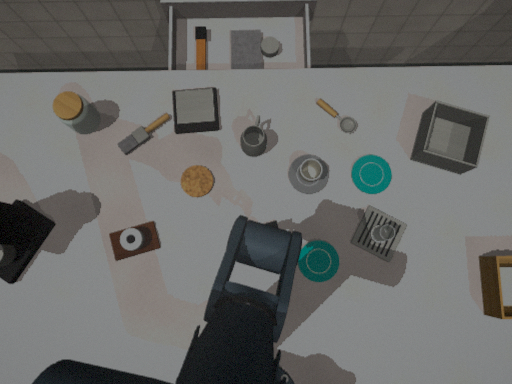

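>>> {"api": "send_rows", "payload": {
  "plan": [
    {"linear":[0.4,0,-1],"roll":0},
    {"linear":[0.4,0,-1],"roll":0},
    {"linear":[0.4,0,-1],"roll":0},
    {"linear":[0.4,0,-1],"roll":0},
    {"linear":[0.4,0,-1],"roll":0}
  ]
}}

```text
t: 48.8
tcp_pos: [0.4024, -0.1703, 0.1946]
tool_rot: [0.695, -0.131, 0.131, -0.695]
force: [0.4, -0.2, -0.1]
finger_gap: 0.999
```

>>> {"api": "send_rows", "payload": {
  "plan": [
    {"linear":[0.4,0,-1],"roll":0},
    {"linear":[0.4,0,-1],"roll":0},
    {"linear":[0.4,0,-1],"roll":0},
    {"linear":[0.4,0,-1],"roll":0},
    {"linear":[0.3,0,-0.8],"roll":0}
  ]
}}

```text
t: 49.42
tcp_pos: [0.4031, -0.3255, 0.1945]
tool_rot: [0.695, -0.131, 0.131, -0.695]
force: [-0.5, 0.6, 0.3]
finger_gap: 0.993
```

>>> {"api": "send_rows", "payload": {
  "plan": [
    {"linear":[0,0,0],"roll":0},
    {"linear":[0,0,0],"roll":0},
    {"linear":[0,0,0],"roll":0},
    {"linear":[0,0,0],"roll":0},
    {"linear":[0,0,0],"roll":0}
  ]
}}

```text
t: 50.05
tcp_pos: [0.4032, -0.3236, 0.1947]
tool_rot: [-0.695, 0.131, -0.131, 0.695]
force: [-0.2, -0.3, 0.2]
finger_gap: 1.002
```

```bash
python3 - <<'E'
from view import *
s,im=view('w15',(.446,-.341,.093),.021,w=80)
crop('w15',[((.446,-.341,.093),.021),((.446,-.341,.020),.025)],80)
print(go([.446,-.341,.0567]))
E
```

```text
50.05 [ 0.4032 -0.3236  0.1947] [-0.004  0.    -0.004 -0.001  0.    -0.001]
[254.06909647 252.25194735]
[254.06909647 252.25194735]
[ 1.54  4.6  -0.02]
```

View pics/w15f.png

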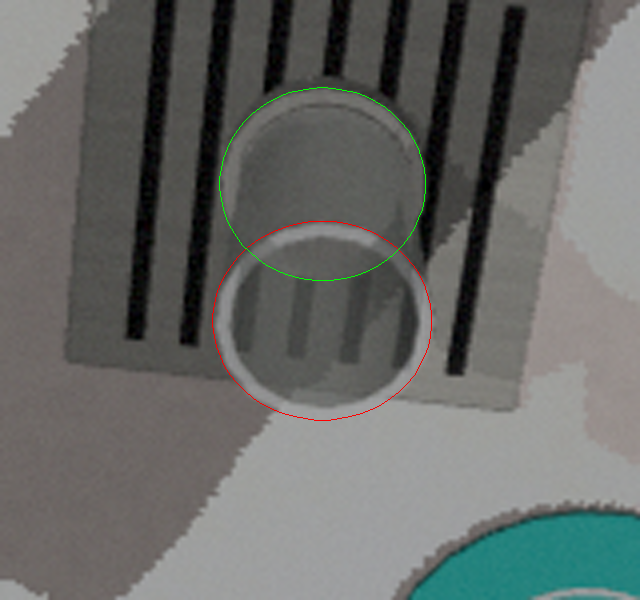

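>>> {"api": "send_rows", "payload": {
  "plan": [
    {"linear":[0.8,0,0],"roll":0},
    {"linear":[0.7,0.5,0],"roll":0},
    {"linear":[0,1,0],"roll":0},
    {"linear":[0,1,0],"roll":0},
    {"linear":[0,1,0],"roll":0}
  ]
}}

```text
t: 50.72
tcp_pos: [0.4452, -0.3405, 0.0888]
tool_rot: [0.695, -0.131, 0.131, -0.695]
force: [0.3, -0.6, 1.1]
finger_gap: 0.992
```

>>> {"api": "send_rows", "payload": {
  "plan": [
    {"linear":[0,0.8,0],"roll":0},
    {"linear":[0,0.3,0],"roll":0},
    {"linear":[0,0,0],"roll":0},
    {"linear":[0,0,0],"roll":0},
    {"linear":[0,0,0],"roll":0}
  ]
}}

```text
t: 51.35
tcp_pos: [0.4455, -0.341, 0.0576]
tool_rot: [0.695, -0.13, 0.132, -0.694]
force: [-0.1, 0.1, 0.7]
finger_gap: 0.995
```

>>> {"api": "send_rows", "payload": {
  "plan": [
    {"linear":[0,0,0],"roll":0},
    {"linear":[0,0,0],"roll":0},
    {"linear":[0,0,0],"roll":0},
    {"linear":[0,0,0],"roll":0},
    {"linear":[0,0,0],"roll":0}
  ],
  "claw": 30,
  "force": 25
}}

```text
t: 51.98
tcp_pos: [0.4451, -0.3406, 0.0569]
tool_rot: [0.695, -0.131, 0.131, -0.695]
force: [0.1, 1.4, 5.3]
finger_gap: 0.494
```

```bash
python3 - <<'E'
from h import *
s=manip.sense();print(s['t'],s['tcp_pos'],s['finger_gap']*85.4,s['force'])
off=np.array([.446,-.341])-s['tcp_pos'][:2];print(off)
print(go([.6073-off[0],.173-off[1],.16]))
E
```

```text
51.975 [ 0.44511492 -0.34059515  0.05691672] 42.185985632442296 [0.10007529 1.36587264 5.25387894]
[ 0.00088508 -0.00040485]
[-1.23 -3.44 17.91]
```

>>> {"api": "send_rows", "payload": {
  "plan": [
    {"linear":[0,-0.5,0],"roll":0},
    {"linear":[0,-1,0],"roll":0},
    {"linear":[0,-1,0],"roll":0},
    {"linear":[0,-1,0],"roll":0},
    {"linear":[0,-0.4,0.5],"roll":0}
  ]
}}

```text
t: 52.6
tcp_pos: [0.4512, -0.3276, 0.1758]
tool_rot: [0.696, -0.13, 0.133, -0.694]
force: [-0.6, 0.2, -0.9]
finger_gap: 0.488
```

>>> {"api": "send_rows", "payload": {
  "plan": [
    {"linear":[-0.1,0,1],"roll":0},
    {"linear":[-0.1,0,1],"roll":0},
    {"linear":[-0.1,0,1],"roll":0},
    {"linear":[-0.1,0,1],"roll":0},
    {"linear":[-0.1,0,1],"roll":0}
  ]
}}

```text
t: 53.22
tcp_pos: [0.4907, -0.179, 0.173]
tool_rot: [-0.694, 0.132, -0.13, 0.695]
force: [0.9, -0.1, -0.3]
finger_gap: 0.493
```

>>> {"api": "send_rows", "payload": {
  "plan": [
    {"linear":[-0.1,0,1],"roll":0},
    {"linear":[-0.1,0,1],"roll":0},
    {"linear":[-0.1,0,1],"roll":0},
    {"linear":[-0.1,0,1],"roll":0},
    {"linear":[-0.1,0,1],"roll":0}
  ]
}}

```text
t: 53.85
tcp_pos: [0.531, -0.034, 0.173]
tool_rot: [-0.695, 0.132, -0.13, 0.695]
force: [-0.1, -0.0, -0.6]
finger_gap: 0.493
```

>>> {"api": "send_rows", "payload": {
  "plan": [
    {"linear":[-0.1,0,1],"roll":0},
    {"linear":[-0.1,0,1],"roll":0},
    {"linear":[0,0,1],"roll":0},
    {"linear":[0,0,1],"roll":0},
    {"linear":[0,0,1],"roll":0}
  ]
}}

```text
t: 54.48
tcp_pos: [0.5798, 0.1076, 0.1728]
tool_rot: [0.695, -0.132, 0.13, -0.695]
force: [0.2, -0.6, -0.7]
finger_gap: 0.485
```

>>> {"api": "send_rows", "payload": {
  "plan": [
    {"linear":[0,0,1],"roll":0},
    {"linear":[0,0.2,1],"roll":0},
    {"linear":[0,0.7,0.4],"roll":0},
    {"linear":[0,0.8,0],"roll":0},
    {"linear":[0,0.7,0],"roll":0}
  ]
}}

```text
t: 55.1
tcp_pos: [0.605, 0.1727, 0.0989]
tool_rot: [0.695, -0.132, 0.129, -0.694]
force: [-0.0, 0.5, -0.9]
finger_gap: 0.494
```

>>> {"api": "send_rows", "payload": {
  "plan": [
    {"linear":[0,0.5,0],"roll":0},
    {"linear":[0,0.2,0],"roll":0},
    {"linear":[0,0,0],"roll":0},
    {"linear":[0,0,0],"roll":0},
    {"linear":[0,0,0],"roll":0}
  ]
}}

```text
t: 55.72
tcp_pos: [0.6076, 0.1728, 0.0815]
tool_rot: [-0.695, 0.13, -0.132, 0.695]
force: [0.2, -0.5, -1.4]
finger_gap: 0.496
```

```bash
python3 - <<'E'
from h import *
s=manip.sense();print(s['t'],s['tcp_pos'],s['finger_gap']*85.4,s['force'])
print(go([.6064,.1734,.0569]))
E
```

```text
55.725 [0.60764816 0.17275949 0.08150116] 42.31916449957771 [ 0.22666011 -0.46159292 -1.4098614 ]
[-0.05  0.82  0.  ]
```

>>> {"api": "send_rows", "payload": {
  "plan": [
    {"linear":[-0.05,0.4,0],"roll":0},
    {"linear":[0,0.25,0],"roll":0},
    {"linear":[0,0.1,0],"roll":0},
    {"linear":[0,0.05,0],"roll":0},
    {"linear":[0,0,0],"roll":0}
  ]
}}

```text
t: 56.35
tcp_pos: [0.6053, 0.1733, 0.057]
tool_rot: [0.695, -0.131, 0.131, -0.695]
force: [-1.3, -0.0, 2.8]
finger_gap: 0.492
```

```bash
python3 - <<'E'
from h import *
s=manip.sense();print(s['t'],s['tcp_pos'],s['finger_gap']*85.4,s['force'])
print(go([.6064,.1734,.0569]))
E
```

```text
56.35 [0.60532162 0.17327106 0.05699594] 42.03556123343797 [-1.33460954 -0.04918879  2.77332432]
[0.03 0.   0.02]
```

>>> {"api": "send_rows", "payload": {
  "plan": [
    {"linear":[0,0,0],"roll":0},
    {"linear":[0,0,0],"roll":0},
    {"linear":[0,0,0],"roll":0},
    {"linear":[0,0,0],"roll":0},
    {"linear":[0,-0.4,0],"roll":0}
  ],
  "claw": 85
}}

```text
t: 56.98
tcp_pos: [0.6049, 0.1732, 0.0681]
tool_rot: [0.695, -0.132, 0.13, -0.695]
force: [-0.1, -0.2, 0.7]
finger_gap: 0.995
```

>>> {"api": "send_rows", "payload": {
  "plan": [
    {"linear":[0,-1,0],"roll":0},
    {"linear":[0,-1,0],"roll":0},
    {"linear":[0,-1,0],"roll":0},
    {"linear":[-0.7,-0.8,0],"roll":0},
    {"linear":[-0.7,0,0],"roll":0}
  ]
}}

```text
t: 57.6
tcp_pos: [0.568, 0.1889, 0.186]
tool_rot: [-0.694, 0.129, -0.133, 0.696]
force: [-0.6, 0.5, -0.7]
finger_gap: 0.992
```

>>> {"api": "send_rows", "payload": {
  "plan": [
    {"linear":[0,0,0],"roll":0},
    {"linear":[0,0,0],"roll":0},
    {"linear":[0,0,0],"roll":0},
    {"linear":[0,0,0],"roll":0},
    {"linear":[0,0,0],"roll":0}
  ]
}}

```text
t: 58.22
tcp_pos: [0.5668, 0.1884, 0.1823]
tool_rot: [0.695, -0.131, 0.131, -0.695]
force: [-1.0, -0.5, -0.6]
finger_gap: 0.994
```

```bash
python3 - <<'E'
from view import *
C=(.6073,.173)
s,im=view('w16',(*C,.093),.021,w=80)
crop('w16',[((*C,.093),.021),((*C,.020),.025),((*C,.008),.047)],80)
print(go([.386,.3686,.19]))
im=manip.snapshot('top'); cv2.imwrite('pics/t16.png',im)
E
```

```text
58.225 [0.5668 0.1884 0.1823] [ 0.002 -0.003  0.003  0.     0.001 -0.002]
[255.56047004 256.42459616]
[255.56047004 256.42459616]
[-7.8  -0.25  3.4 ]
```

View pics/w16f.png

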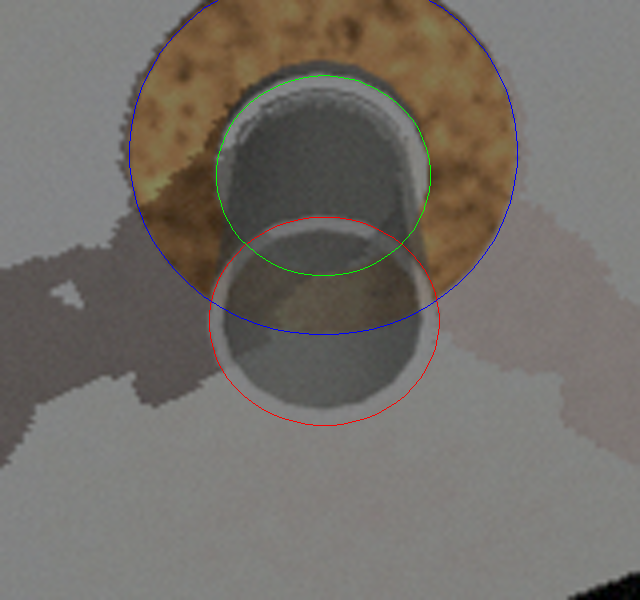

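View pics/t16.png

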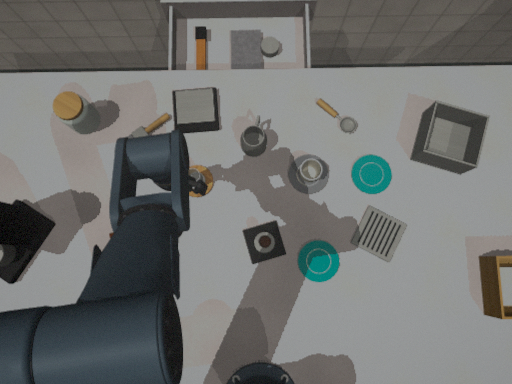

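```bash
python3 - <<'E'
from h import *
print(manip.sense()['t'], manip.sign_off())
E
```

```text
the job is handed in; nothing more can be done
58.325 None
```

All four things now stand upright on their own places, the drip grid is empty again, and I handed the job in at 58.3 s of the 120 s.

I worked in two swaps through the grid. The cup waited there while the leveller went to the board, and the dosing tube waited there while the tamper went to the mat.

- **Final positions:** In the wrist pictures taken after each release, the tamper, cup and tube each sit within about 1 mm of the middle. The leveller is about 2.5 mm off the middle of the board. I left it so rather than grip it again.
- **Undisturbed things:** By eye in the last top picture the milk jug had not moved, both turquoise saucers were in place, and nothing had fallen. I did not measure the jug's pose again.
- **Forces:** The highest wrist force in the readings was about 6 N.
- **Checks that disagreed:** Some outline fits in the wrist pictures failed because the parts hid corners or edges: the mat while the tube stood on it, and the coaster under the tamper. I measured both again once they were clear, and for the coaster the top and scene cameras agreed to about 1 mm.

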